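# Fit fresh batteries to the altar lantern

### The arm

A 6-joint arm with a two-finger parallel gripper is mounted at the origin on the work surface. World frame = base frame: x ahead of the robot, y to its left, z up, the work surface at z = 0. Lengths are in m, angles in rad, forces in N, time in s.
With the tool pointing down it reaches from about 0.4 to 0.825 m from the base axis. Payload 7 kg.
Tool frame: the origin (TCP) lies between the finger pads; the fingertips stand ahead of it and the grasp point (between the pads) lies 3 mm ahead of it (arm.nose_length is the z of the fingertips in the tool frame, in m); z points along the fingers, y is the line along which they close (so a half turn about z gives the same grasp; the last joint's range is limited). The gripper opens to 88 mm and grips with 3 to 60 N. Pads are 19 mm wide; open, the fingers measure 130 mm over their backs; the gripper's body (78 mm by 193 mm) begins 47 mm behind the grasp point.
Start: joints at [-0.866, 0.359, 0.012, 0, -1.224, -0.288], TCP at [0.273, -0.617, 0.249] pointing down, gripper open.
Joint ranges: [-3.07, 3.07], [-1.43, 2.12], [-1.02, 1.25], [-3.03, 1.67], [-3.05, -0], [-3.03, 3.03]. Speed limits (rad/s): [2.39, 2.39, 3.01, 3.14, 3.14, 3.14].

### API

Orientations are given as a unit quaternion [w, x, y, z].
In Python, from workcell import arm gives the robot as it stands. The module is installed in compiled form; this text tells all that it offers.
- The arm moves only by the tool jog_arm, never from a script. Its argument "motion" is a list of rows, each a list of 7 numbers: the turn, a rotation vector about the tool's x, y, z as a fraction of full scale, then the shift along the tool's x, y, z as a fraction of full scale, then the closure, from -1 (fully open) to 1 (shut), so that 0 is half open. In form: [[rx, ry, rz, dx, dy, dz, claw], ...]. A call has 1 to 5 rows; each row is the pose to reach, as a shift and turn from the pose commanded when the call began, along the tool's axes at that moment; what a row does not reach only later rows make up. Full scale, the value 1, is 25 cm for a shift and 0.5 rad for a turn. A row lasts 1/10 s, in which the tool goes at most 50 mm and 8.59 degrees, less where a joint would pass 70% of its speed; a pose out of reach is approached as far as the arm can. A call with a number of a shift or a turn outside -1 to 1 is refused whole. A call with a gripper value outside its range is refused whole. The fingers move at their own pace and stop on an object; "grip_force" is the grip in N (left out, the last holds). Time passes only in rows, so rows that repeat a pose let the fingers close. It gives the time, the measured TCP pose, the force, the opening and the grip force at its end, in the units of the state.
- arm.read_state(): the state, without advancing time (a new reading comes with each control period).
- arm.grab_frame(name): name is "scene" or "top" or "wrist"; returns a dict with "color" (400x640x3 uint8, blue, green, red), "mtx" (3x3 intrinsics, pixels), "k1" (the pictures are not rectified: a ray, as slopes to the right and down, at radius r is drawn at 1 + k1 r^2 times it, then the intrinsics apply), "eye" and "rotation" of the camera in the world; the wrist camera has in their place "tool_from_camera" (4x4, takes a point from camera to tool coordinates, whose origin is the TCP and whose axes are the flange's). Camera axes: x right, y down, z forward; pixel columns grow to the right and rows downward; lengths in m; the calibration is good to about 2 mm. A picture is of the moment at which its call begins: read the wrist's pose just before it. There is no depth.
- arm.close_job(): hands the job in; it is judged then, once.
The state is a dict: "time_s": time; "q": joint angles; "joint_vel": joint speeds; "joint_torque": joint torques, N m; "eef_pos": TCP position; "orientation": TCP orientation; "ft_force": force on the tool from outside, world axes, zero at the start; "ft_torque": the same for the moment, N m; "width": opening from 0.0 (shut) to 1.0 (fully open); "grip_force": force on a finger pad.
Only numpy, scipy, OpenCV 4.12 (cv2) and the standard library are available. Lean on these libraries where they do the work, as an engineer would, in place of code of your own. Each camera call takes 0.05 s, during which the arm holds its last target. There are 200 camera calls.

### The job

Fit the altar lantern with fresh batteries: press the two brass side tabs of the battery cover together to free it, lift it off and set it aside, lay every battery block from the table flat in the bay, side by side and clear of the middle rib, with the brass end caps facing the copper strips along the two long sides, and put the cover back so that both tabs spring out and hold it. Then turn the dimmer until its pointer stands at the raised index mark, and last of all throw the brass toggle switch fully over to its other side. Leave the offering cup, the bell bowl and the incense stick box standing where they are.

Things in the scene. Friction and masses are not known exactly. Their poses are not given: they have to be found in the camera images.
- bay: Fixed black lacquered battery plinth, 104 (x) by 150 (y) by 30 mm high, on either side of the table, turned a little. Origin: centre of its underside, on the table. In the middle of each long side (|x| 33 to 45 mm, |y| under 14 mm) a brass catch rises 9.5 mm above the plinth's top; its ledge (underside 5.5 mm up, inner edge at |x| = 33 mm) holds down a cover tab's barb.
- bay_floor (a point): Centre of the open bay on the plinth's flat top, 30 mm above the table; axes as the plinth. Inside, 40 mm in x by 116 mm in y; the lips round it (none on the x sides within 12 mm of the middle) and a rib across at y = 0 are 2 mm thick, only 5 mm high; a copper strip runs along each long side. It takes two blocks on each side of the rib, lengthwise across x: centres at |y| = 15 and 43 mm.
- cover: Loose cherrywood-brown snap cover, 80 g: an upturned shell 54 (x) by 130 (y) by 29.5 mm high, inside 49 by 125 by 26.5 mm, so it has 2.5 mm of play over the bay's lips. Origin: centre of its open underside; z up. Starts latched: origin 30 mm above the bay's origin, same axes. May be refitted either way round. Without squeezing it does not come off.
- cover_tabs (a point): Between the two brass side tabs, on the cover's centre line 20 mm above its underside, axes as the cover. A tab is in the middle of each long side: 18 mm wide (|y| under 9 mm), 1 to 34 mm above the underside, outer face at |x| = 31.5 mm (63 mm over both). While latched, grip them above the catches, over 11 mm above the underside.
- tab_near (a joint): Inward travel of the tab on the cover's -x side, m: 0 sprung out, 0.0055 pressed to its stop (52 mm over both tabs); spring 2 N to start, 5 N at the stop. At its foot a barb sticks out to |x| = 36.5 mm, 1 to 4 mm up, under the catch; pressed in, it is clear by 2 mm. With both pressed the cover lifts straight up by its tabs; it goes back the same way and latches when let go.
- tab_far (a joint): The same for the tab on the cover's +x side.
- cell1: Loose grey battery block, 36 (x) by 24 (y) by 24 (z) mm, about 50 g, with a square brass end cap on each 24 mm end (the +-x ends; either way round will do). Origin: the centre of the block. Starts lying on the table with z up; there are two to four such blocks (None if absent).
- cell2: Loose grey battery block, 36 (x) by 24 (y) by 24 (z) mm, about 50 g, with a square brass end cap on each 24 mm end (the +-x ends; either way round will do). Origin: the centre of the block. Starts lying on the table with z up; there are two to four such blocks (None if absent).
- cell3: Loose grey battery block, 36 (x) by 24 (y) by 24 (z) mm, about 50 g, with a square brass end cap on each 24 mm end (the +-x ends; either way round will do). Origin: the centre of the block. Starts lying on the table with z up; there are two to four such blocks (None if absent).
- cell4: Loose grey battery block, 36 (x) by 24 (y) by 24 (z) mm, about 50 g, with a square brass end cap on each 24 mm end (the +-x ends; either way round will do). Origin: the centre of the block. Starts lying on the table with z up; there are two to four such blocks (None if absent).
- panel: Fixed black lacquered control panel, 110 (x) by 165 (y) by 35 mm high; origin: centre of its underside on the table; may stand on either side and be turned. Carries the dimmer (axis at its x = 0, y = -38 mm) and the toggle (pivot at x = 0, y = 45 mm, 39 mm above the table).
- dimmer (a joint): Angle of the dimmer knob, rad, growing clockwise seen from above, between stops at -1.9 and 1.9; at 0 its pointer points along the panel's +x. Friction 0.03 N m; stays where left.
- dimmer_grip (a point): On the knob's vertical axis, 60 mm above the table, in the knob's black grip bar. Its x axis runs along the bar, towards the pointer end. The bar is 42 mm long, 12 mm thick and spans 47 to 70 mm above the table, on a round disc 44 mm across that spans 36 to 46 mm above the table.
- dimmer_pointer (a point): The point 30 mm from the knob's axis in the direction that the pointer (white line on one half of the grip bar's top) shows.
- index_mark (a point): The raised brass index mark on the steel ring round the knob, 30 mm from the knob's axis; it does not move during a run. The pointer is set when it points at the mark (within 5 mm at this radius, about 9 degrees).
- toggle (a joint): Angle of the brass toggle, rad: 0 off (leaning 0.5 rad to the panel's -x side), 1.0 on (leaning to its +x side). About 1.5 N at the tip moves it; it stays where left. The starting angle is near 0.
- toggle_tip (a point): Centre of the 16 mm ball at the end of the toggle, 45 mm from the pivot. When off it lies 21 mm to the panel's -x side of the pivot, 78 mm above the table.
- cup: Ornament: white porcelain offering cup, 40 mm wide, 34 mm high, origin at the centre of its underside, stands among the task's things.
- stick_box: Ornament: cherrywood incense stick box with a sliding lid, 200 (x) by 46 by 35 mm, origin at the centre of its underside.
- bell: Ornament: brass bell bowl on a blue cushion, 92 mm wide, 67 mm high, origin at the centre of its underside.
Things that resemble listed ones, but are neither listed nor needed, are in the scene too. What is shaped like the cell4 but brown or purple is not meant.

How it is judged:
On the way, in this order (a step that is already met when the one before it is completed fails the run):
1. both side tabs of the cover are pressed in together (value of joint each of tab_near, tab_far above 0.004 m), for 0.1 s.
2. the cover is off and set aside, at least 90 mm from the plinth's centre (horizontal distance between cover and bay above 0.09 m), for 0.2 s.
3. every battery block lies in the bay, lengthwise across it (x of cell1 in the frame of bay between -0.005 and 0.005 m and y of cell1 in the frame of bay between -0.05 and 0.05 m and z of cell1 in the frame of bay between 0.038 and 0.046 m and angle between the x axis of each of cell1, cell2, cell3, cell4 and the x axis of bay, either way round below 0.35 rad and x of cell2 in the frame of bay between -0.005 and 0.005 m and y of cell2 in the frame of bay between -0.05 and 0.05 m and z of cell2 in the frame of bay between 0.038 and 0.046 m and x of cell3 in the frame of bay between -0.005 and 0.005 m and y of cell3 in the frame of bay between -0.05 and 0.05 m and z of cell3 in the frame of bay between 0.038 and 0.046 m and x of cell4 in the frame of bay between -0.005 and 0.005 m and y of cell4 in the frame of bay between -0.05 and 0.05 m and z of cell4 in the frame of bay between 0.038 and 0.046 m and horizontal distance between cover and bay above 0.07 m), for 0.2 s.
4. the cover is back on over the blocks, both tabs sprung out under the catches, and let go (x of cell1 in the frame of bay between -0.005 and 0.005 m and y of cell1 in the frame of bay between -0.05 and 0.05 m and z of cell1 in the frame of bay between 0.038 and 0.046 m and angle between the x axis of each of cell1, cell2, cell3, cell4 and the x axis of bay, either way round below 0.35 rad and x of cell2 in the frame of bay between -0.005 and 0.005 m and y of cell2 in the frame of bay between -0.05 and 0.05 m and z of cell2 in the frame of bay between 0.038 and 0.046 m and x of cell3 in the frame of bay between -0.005 and 0.005 m and y of cell3 in the frame of bay between -0.05 and 0.05 m and z of cell3 in the frame of bay between 0.038 and 0.046 m and x of cell4 in the frame of bay between -0.005 and 0.005 m and y of cell4 in the frame of bay between -0.05 and 0.05 m and z of cell4 in the frame of bay between 0.038 and 0.046 m and x of cover in the frame of bay between -0.004 and 0.004 m and y of cover in the frame of bay between -0.005 and 0.005 m and z of cover in the frame of bay between 0.0275 and 0.0325 m and value of joint each of tab_near, tab_far below 0.0015 m and angle between cover's own z axis and vertical below 0.06 rad and contact force between the fingers and cover below 0.5 N), for 0.3 s.
5. the dimmer's pointer stands at the index mark (horizontal distance between dimmer_pointer and index_mark below 0.005 m), for 0.3 s.
6. the toggle is thrown fully over (value of joint toggle above 0.85 rad), for 0.2 s.
At the end, for the whole second after the job is handed in: Every block present lies flat in the bay (5 mm off its centre line, 0.35 rad at most); the cover is fully down on the plinth (5 mm sideways, 2.5 mm in height), both tabs sprung out to within 1.5 mm; the pointer is within 5 mm of the index mark; the toggle is beyond 0.85 rad; all at rest (x of cell1 in the frame of bay between -0.005 and 0.005 m and y of cell1 in the frame of bay between -0.05 and 0.05 m and z of cell1 in the frame of bay between 0.038 and 0.046 m and angle between the x axis of each of cell1, cell2, cell3, cell4 and the x axis of bay, either way round below 0.35 rad and x of cell2 in the frame of bay between -0.005 and 0.005 m and y of cell2 in the frame of bay between -0.05 and 0.05 m and z of cell2 in the frame of bay between 0.038 and 0.046 m and x of cell3 in the frame of bay between -0.005 and 0.005 m and y of cell3 in the frame of bay between -0.05 and 0.05 m and z of cell3 in the frame of bay between 0.038 and 0.046 m and x of cell4 in the frame of bay between -0.005 and 0.005 m and y of cell4 in the frame of bay between -0.05 and 0.05 m and z of cell4 in the frame of bay between 0.038 and 0.046 m and x of cover in the frame of bay between -0.004 and 0.004 m and y of cover in the frame of bay between -0.005 and 0.005 m and z of cover in the frame of bay between 0.0275 and 0.0325 m and value of joint each of tab_near, tab_far below 0.0015 m and angle between cover's own z axis and vertical below 0.06 rad and horizontal distance between dimmer_pointer and index_mark below 0.005 m and value of joint toggle above 0.85 rad and linear speed of cover below 0.02 m/s); the robot touches nothing.
It fails at once if the cup, bell or stick box is pushed more than 30 mm or tipped over (distance of any of stick_box, bell, cup from where it was at the start of the episode above 0.03 m or angle between any of stick_box, bell, cup's own z axis and vertical above 0.4 rad).
Of cell1, cell2, cell3, cell4 only 2 to 4 are there at a start; the rules pass over those that are not, and their reading is None.
At some moment in a run one of cell1, cell2, cell3, cell4 may be knocked a few centimetres aside while the robot is not near it.
Once in a run the grip may slacken for a moment while it holds something.
It also fails if it takes over 210 s, if anything falls off the work surface, if the arm or the gripper's body presses on something with over 40 N, if the wrist force passes 120 N, or if a joint passes its speed limit or range.

## Working session

There is one attempt and no reset: what is moved stays moved. The work goes in short steps, Python scripts to look and compute and a tool call to move; the robot and the scene stay as the last step left them, time stands still between calls to the robot, and variables do not carry over. Pictures are saved under pics/ and viewed, at most 14 in all, crops included, and the job is handed in when it is done.

Besides the shell and the picture viewer there is one more tool, called after ">>>" as name([rows], argument=value, ...), one row to a line, values as JSON. jog_arm: Moves the arm, as the interface text tells. Shift numbers are shares of 25 cm and turn numbers shares of 0.5 rad, none past 1 either way. Its arguments: {"type":"object","properties":{"motion":{"type":"array"},"grip_force":{"type":"number"}},"required":["motion"]}

```bash
ls; mkdir -p pics
python3 - <<'E'
from workcell import arm
import cv2
s=arm.read_state(); print(s, arm.nose_length)
for n in("top","scene"):
    f=arm.grab_frame(n); cv2.imwrite(f"pics/{n}0.png",f["color"]); print(n,f["mtx"],f["k1"],f["eye"],f["rotation"])
E
```

```text
pics
{'time_s': 0.0, 'q': array([-8.65879695e-01,  3.59384547e-01,  1.11138252e-02, -3.81034448e-04,
       -1.22409892e+00, -2.88089496e-01]), 'joint_vel': array([ 1.03456822e-03, -1.03755892e-03, -7.57543553e-04,  8.13194185e-04,
        6.77623538e-06,  5.58424748e-04]), 'joint_torque': array([ 2.88853098e-04, -5.82727432e+01,  2.93063396e+01,  6.99750647e+00,
        7.05208411e-03, -1.69954874e-04]), 'eef_pos': array([ 0.27309359, -0.61681587,  0.24764253]), 'orientation': array([-2.17224851e-04, -2.06844517e-01,  9.78373495e-01,  7.76998651e-04]), 'ft_force': array([-0.21471718,  0.25359299, -0.26793584]), 'ft_torque': array([ 0.00212708,  0.01572913, -0.0390008 ]), 'grip_force': 0.0, 'width': 1.0021641039700315} 0.022
top [[443.0500315    0.         328.00556889]
 [  0.         443.0500315  198.58971043]
 [  0.           0.           1.        ]] 0.011189626958486755 [ 0.40772298 -0.01613254  1.11556882] [-0.03948945  0.71262235 -0.70014304  0.0202408 ]
scene [[478.71005698   0.         323.64543497]
 [  0.         478.71005698 196.92759828]
 [  0.           0.           1.        ]] 0.03577745383229778 [0.99704927 0.4084852  1.00823168] [-0.12575728  0.41528812  0.85882565 -0.27228548]
```

View pics/top0.png

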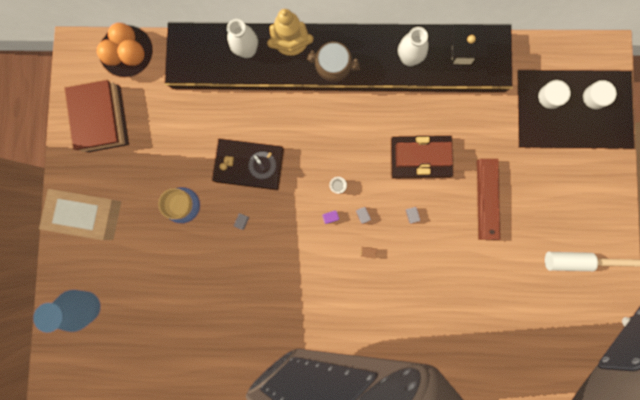

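View pics/scene0.png

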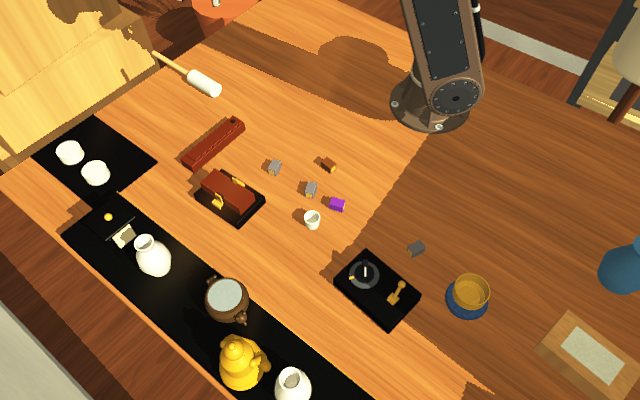

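The top view shows a panel at (248,164) with its dimmer at (262,165) and toggle at (227,162). The bay with the brown cover is at (422,157), the cup at (338,185), the bell at (179,205) and the stick box at (488,199). Block candidates are grey at (241,221), (364,215) and (413,215), purple at (331,217) and brown at (370,253). Only the three grey ones fit the description. I'll confirm them in one crop.

```bash
cat > h.py <<'E'
import cv2, numpy as np
from scipy.spatial.transform import Rotation as R
from workcell import arm
def rot(q): return R.from_quat([q[1],q[2],q[3],q[0]]).as_matrix()
def grab(n):
    s=arm.read_state(); f=arm.grab_frame(n)
    if n=="wrist":
        T=f["tool_from_camera"]; Rt=rot(s["orientation"])
        f["R"]=Rt@T[:3,:3]; f["eye"]=s["eef_pos"]+Rt@T[:3,3]
    else:
        r=np.array(f["rotation"]); f["R"]=r if r.ndim==2 else rot(r)
    return f
def cast(f,uv,z):
    p=cv2.undistortPoints(np.array(uv,float).reshape(-1,1,2),f["mtx"],np.array([f["k1"],0,0,0.])).reshape(-1,2)
    d=np.c_[p,np.ones(len(p))]@f["R"].T
    return f["eye"]+d*((z-f["eye"][2])/d[:,2])[:,None]
def proj(f,P):
    rv=cv2.Rodrigues(f["R"].T)[0]
    return cv2.projectPoints(np.array(P,float).reshape(-1,1,3),rv,-f["R"].T@f["eye"],f["mtx"],np.array([f["k1"],0,0,0.]))[0].reshape(-1,2)
def blobs(f,m,z,amin,amax=1e9):
    c,_=cv2.findContours(m.astype(np.uint8)*255,cv2.RETR_EXTERNAL,cv2.CHAIN_APPROX_NONE); out=[]
    for k in c:
        if not amin<cv2.contourArea(k)<amax: continue
        P=cast(f,k.reshape(-1,2),z)[:,:2]; (cx,cy),(w,h),a=cv2.minAreaRect((P*1000).astype(np.float32))
        if h>w: w,h,a=h,w,a+90
        u=k.reshape(-1,2).mean(0); out.append((u.round(),np.round([cx,cy],1),round(w,1),round(h,1),round((a+90)%180-90,1)))
    return out
E
python3 - <<'E'
from h import *
f=grab("top"); im=f["color"]; cv2.imwrite("pics/crop1.png",cv2.resize(im[120:270,200:510],None,fx=2.5,fy=2.5,interpolation=cv2.INTER_CUBIC))
hsv=cv2.cvtColor(im,cv2.COLOR_BGR2HSV)
g=(hsv[...,1]<70)&(hsv[...,2]>50)&(hsv[...,2]<190)
for b in blobs(f,g,0.024,50,800): print("grey",b)
k=cv2.morphologyEx((hsv[...,2]<50).astype(np.uint8),cv2.MORPH_CLOSE,np.ones((5,5)))
for b in blobs(f,k,0.032,1500,9000): print("black",b)
br=(hsv[...,2]<150)&(hsv[...,1]>140)&(hsv[...,0]<9)
for b in blobs(f,br,0.0595,300): print("brown",b)
E
```

```text
grey (array([241., 221.]), array([440.3, 229.3]), 34.2, 24.9, -21.4)
grey (array([413., 215.]), array([ 463.4, -193.9]), 34.5, 26.2, 16.1)
grey (array([363., 215.]), array([460.9, -72.4]), 35.1, 24.2, 27.2)
grey (array([187., 207.]), array([475.5, 366.2]), 89.6, 64.5, -11.9)
grey (array([263., 164.]), array([581.5, 182.3]), 70.9, 67.7, 1.6)
grey (array([600.,  94.]), array([ 769.1, -651.6]), 88.6, 68.1, -57.0)
grey (array([554.,  94.]), array([ 769.5, -541.5]), 82.0, 68.8, -46.8)
grey (array([333.,  57.]), array([859.6,   8.6]), 76.3, 75.8, -89.5)
grey (array([235.,  28.]), array([936. , 262.2]), 31.1, 25.1, 31.8)
grey (array([635.,  34.]), array([ 916.4, -737. ]), 92.9, 29.0, -1.9)
black (array([469.,  57.]), array([ 866.7, -316.1]), 232.0, 149.6, 89.3)
black (array([285.,  52.]), array([866.5, 149. ]), 562.6, 150.1, 89.9)
```

View pics/crop1.png

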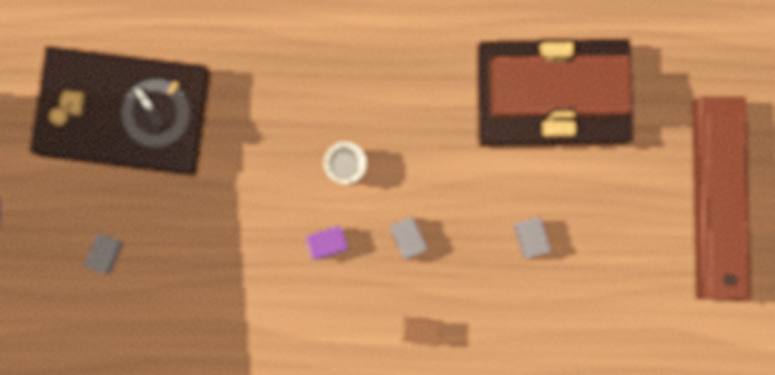

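The crop confirms three grey blocks, at full-frame pixels (241,221), (363,215) and (413,215). The purple (331,217) and brown (370,253) ones are decoys. Next I work out the poses of the fixed parts.

```bash
cat >> h.py <<'E'
def go(x,y,z,yaw,s=None):
    """jog numbers to put TCP at x,y,z, tool down, tool-y axis at yaw (deg, mod 180) in world"""
    s=s or arm.read_state(); Rt=rot(s["orientation"]); best=None
    for k in (0,180):
        a=np.radians(yaw+k); ty=np.array([np.cos(a),np.sin(a),0]); tz=np.array([0,0,-1.]); Rg=np.c_[np.cross(ty,tz),ty,tz]
        rv=R.from_matrix(Rt.T@Rg).as_rotvec()
        q6=s["q"][5]+rv[2]
        if abs(q6)<2.9 and (best is None or np.linalg.norm(rv)<np.linalg.norm(best)): best=rv
    d=Rt.T@(np.array([x,y,z])-s["eef_pos"])
    print("turn",np.round(best/0.5,3),"shift",np.round(d/0.25,3),"rows",max(np.linalg.norm(d)/0.05,np.linalg.norm(best)/0.15).__round__(1))
E
python3 - <<'E'
from h import *
f=grab("top")
C=lambda p,z:cast(f,np.array(p)/2.5+[200,120],z)[:,:2]
for n,p,z in(("bay",[(480,42),(630,40),(632,145),(480,145)],.03),("panel",[(47,47),(208,68),(194,174),(33,152)],.035)):
    q=C(p,z)*1000; print(n,q.round(),q.mean(0),[np.linalg.norm(q[i]-q[i-1]).round() for i in range(4)],[np.degrees(np.arctan2(*(q[i]-q[j])[::-1])).round(1) for i,j in((0,1),(3,2),(0,3),(1,2))])
print("cup",C([(345,163)],.034),"shelf edge",cast(f,[(300,88)],0.03),"box",C([(695,97),(746,97),(746,298)],.035),"tabs",C([(557,48),(559,120)],.064))
s=arm.read_state();print(np.degrees(np.arctan2(rot(s["orientation"])[1,1],rot(s["orientation"])[0,1])))
w=grab("wrist");print(w["tool_from_camera"])
go(.6,-.215,.25,0)
E
```

```text
bay [[ 656. -141.]
 [ 660. -289.]
 [ 555. -290.]
 [ 553. -142.]] [ 605.79706827 -215.73616458] [np.float64(103.0), np.float64(148.0), np.float64(104.0), np.float64(148.0)] [np.float64(91.5), np.float64(90.9), np.float64(0.4), np.float64(0.8)]
panel [[644. 289.]
 [625. 128.]
 [519. 139.]
 [538. 299.]] [581.63763312 213.5677339 ] [np.float64(106.0), np.float64(163.0), np.float64(106.0), np.float64(161.0)] [np.float64(83.3), np.float64(83.1), np.float64(-5.3), np.float64(-5.9)]
cup [[ 0.53248997 -0.00972292]] shelf edge [[0.77741698 0.09002893 0.03      ]] box [[ 0.60256261 -0.35034321]
 [ 0.60322129 -0.39951179]
 [ 0.40792995 -0.39689558]] tabs [[ 0.64302788 -0.21101959]
 [ 0.57343273 -0.21300049]]
113.87819696304544
[[-6.21647404e-04 -9.61886124e-01 -2.73449625e-01  7.38179349e-02]
 [ 9.99999740e-01 -4.97951518e-04 -5.21758207e-04 -4.16356044e-04]
 [ 3.65707324e-04 -2.73449879e-01  9.61886184e-01 -1.35887585e-01]
 [ 0.00000000e+00  0.00000000e+00  0.00000000e+00  1.00000000e+00]]
turn [ 1.000e-03  1.000e-03 -2.308e+00] shift [-1.846  0.941 -0.007] rows 10.4
```

>>> jog_arm([
  [0,0,0,-0.85,0.43,0,-1],
  [0,0,0,-0.85,0.43,0,-1],
  [0,0,0,-0.85,0.43,0,-1],
  [0,0,0,-0.85,0.43,0,-1],
  [0,0,0,-0.85,0.43,0,-1],
])

```text
time_s: 0.75
eef_pos: [0.4253, -0.4307, 0.2487]
orientation: [0.0, -0.207, 0.978, -0.0]
ft_force: [1.2, -0.4, 0.3]
width: 0.999
grip_force: 0.0
```

>>> jog_arm([
  [0,0,-0.9,-0.85,0.43,0,-1],
  [0,0,-0.9,-0.85,0.43,0,-1],
  [0,0,-0.9,-0.85,0.43,0,-1],
  [0,0,-0.9,-0.85,0.43,0,-1],
  [0,0,-0.9,-0.85,0.43,0,-1],
])

```text
time_s: 1.25
eef_pos: [0.5763, -0.2461, 0.2486]
orientation: [0.0, -0.421, 0.907, -0.0]
ft_force: [0.9, -0.0, -0.5]
width: 1.0
grip_force: 0.0
```

>>> jog_arm([
  [0,0,-1,0,0,0,-1],
  [0,0,-1,0,0,0,-1],
  [0,0,-1,0,0,0,-1],
  [0,0,-1,0,0,0,-1],
  [0,0,-1,0,0,0,-1],
])

```text
time_s: 1.75
eef_pos: [0.5748, -0.2484, 0.2485]
orientation: [-0.0, -0.632, 0.775, 0.0]
ft_force: [-0.9, -0.2, 1.0]
width: 1.002
grip_force: 0.0
```

Run:
```python
from h import *
print(arm.read_state()["q"]); go(.606,-.215,.22,0.7)
```

```text
[-9.66641032e-02  2.79315976e-01 -1.02132041e-01 -5.38413921e-05
 -1.18959066e+00 -1.06560469e-01]
turn [ 0.     0.    -0.431] shift [-0.156 -0.095  0.114] rows 1.4
```

>>> jog_arm([
  [0,0,-0.43,-0.156,-0.095,0.114,-1],
  [0,0,-0.43,-0.156,-0.095,0.114,-1],
  [0,0,-0.43,-0.156,-0.095,0.114,-1],
  [0,0,-0.43,-0.156,-0.095,0.114,-1],
  [0,0,-0.43,-0.156,-0.095,0.114,-1],
])

```text
time_s: 2.25
eef_pos: [0.6059, -0.2157, 0.2208]
orientation: [-0.0, 0.71, -0.704, 0.0]
ft_force: [-0.1, -0.3, 0.4]
width: 1.001
grip_force: 0.0
```

Run:
```python
from h import *
w=grab("wrist"); cv2.imwrite("pics/w1.png",w["color"]); s=arm.read_state(); print(s["eef_pos"],s["q"])
hsv=cv2.cvtColor(w["color"],cv2.COLOR_BGR2HSV)
br=(hsv[...,1]>110)&((hsv[...,0]<10)|(hsv[...,0]>174))&(hsv[...,2]<190)
for b in blobs(w,br,.0595,2000): print("brown",b)
ye=(hsv[...,1]>110)&(hsv[...,0]>17)&(hsv[...,0]<32)&(hsv[...,2]>120)
for b in blobs(w,ye,.064,200): print("brass",b)
t=grab("top");cv2.imwrite("pics/t1.png",t["color"])
```

```text
[ 0.60588259 -0.21571544  0.2208579 ] [-3.91346200e-02  3.24054728e-01 -1.03460881e-01  1.40030657e-04
 -1.14211566e+00  4.77139973e-02]
brown (array([319., 194.]), array([ 602.5, -216.7]), 130.5, 76.7, -89.5)
brown (array([430.,  16.]), array([ 515.8, -358.1]), 182.3, 28.3, 2.1)
brass (array([521., 336.]), array([393.1, -65.2]), 236.7, 16.3, 0.6)
brass (array([271., 186.]), array([ 644.8, -219.6]), 26.1, 12.5, -88.1)
brass (array([352., 185.]), array([ 576.6, -221.5]), 26.5, 14.8, -87.7)
```

View pics/w1.png

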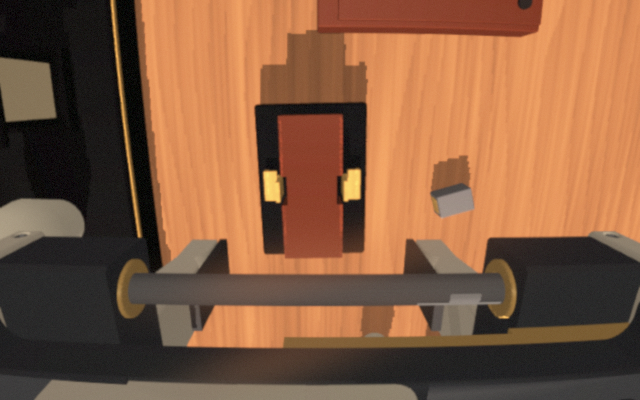

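The wrist view shows the latched cover top at (280–342, 114–257), the brass catches and tabs at (271,186) and (352,185), the plinth corners at (257,105), (364,103), (364,251) and (263,254), and a grey block at (453,200).

Run:
```python
from h import *
import cv2
w=grab("wrist")
for n,p,z in(("cov",[(280,115),(342,113),(343,257),(285,257)],.0595),("bay",[(257,105),(364,103),(364,251),(263,254)],.03)):
    q=cast(w,p,z)[:,:2]*1000; print(n,q.round(1).tolist(),q.mean(0),[np.linalg.norm(q[i]-q[i-1]).round() for i in range(4)],[np.degrees(np.arctan2(*(q[i]-q[j])[::-1])).round(1) for i,j in((3,0),(2,1),(0,1),(3,2))])
```

```text
cov [[636.9, -280.0], [585.2, -282.1], [580.6, -151.6], [634.8, -151.1]] [ 609.38298751 -216.20357333] [np.float64(129.0), np.float64(52.0), np.float64(131.0), np.float64(54.0)] [np.float64(91.0), np.float64(92.0), np.float64(2.3), np.float64(0.5)]
bay [[660.9, -288.0], [563.3, -290.5], [556.8, -144.7], [660.1, -140.4]] [ 610.26358287 -215.88808991] [np.float64(148.0), np.float64(98.0), np.float64(146.0), np.float64(103.0)] [np.float64(90.3), np.float64(92.6), np.float64(1.5), np.float64(2.4)]
```

Run:
```python
from h import *
go(.6085,-.2157,.068,1.2)
```

```text
turn [-0.002 -0.    -0.023] shift [ 0.    -0.01   0.611] rows 3.1
```

>>> jog_arm([
  [0,0,-0.023,0,-0.01,0.15,-1],
  [0,0,-0.023,0,-0.01,0.3,-1],
  [0,0,-0.023,0,-0.01,0.45,-1],
  [0,0,-0.023,0,-0.01,0.55,-1],
  [0,0,-0.023,0,-0.01,0.61,-1],
])

```text
time_s: 2.9
eef_pos: [0.6073, -0.2153, 0.0655]
orientation: [0.001, 0.715, -0.7, -0.001]
ft_force: [0.7, 0.5, -0.1]
width: 1.002
grip_force: 0.0
```

>>> jog_arm([
  [0,0,0,0,0,0,1],
  [0,0,0,0,0,0,1],
  [0,0,0,0,0,0,1],
  [0,0,0,0,0,0,1],
  [0,0,0,0,0,0,1],
], grip_force=25)

```text
time_s: 3.4
eef_pos: [0.6096, -0.2153, 0.0694]
orientation: [-0.001, 0.715, -0.699, 0.001]
ft_force: [0.7, 1.0, 5.5]
width: 0.609
grip_force: 4.8
```

>>> jog_arm([
  [0,0,0,0,0,0,1],
  [0,0,0,0,0,0,1],
  [0,0,0,0,0,0,1],
  [0,0,0,0,0,0,1],
  [0,0,0,0,0,0,1],
])

```text
time_s: 3.9
eef_pos: [0.6096, -0.2153, 0.0696]
orientation: [-0.001, 0.715, -0.699, 0.001]
ft_force: [-2.5, 0.9, 8.9]
width: 0.578
grip_force: 25.0
```

>>> jog_arm([
  [0,0,0,0,0,-0.04,1],
  [0,0,0,0,0,-0.08,1],
  [0,0,0,0,0,-0.16,1],
  [0,0,0,0,0,-0.26,1],
  [0,0,0,0,0,-0.38,1],
])

```text
time_s: 4.4
eef_pos: [0.6076, -0.215, 0.1632]
orientation: [0.001, 0.715, -0.699, -0.001]
ft_force: [1.5, -0.4, -0.4]
width: 0.58
grip_force: 25.0
```

Run:
```python
from h import *
print(arm.read_state()); go(.645,-.03,.15,1.2)
w=grab("wrist"); cv2.imwrite("pics/w2.png",w["color"])
```

```text
{'time_s': 4.4, 'q': array([-3.81532815e-02,  3.73087957e-01, -1.70276411e-01, -3.33443008e-04,
       -1.02933813e+00,  6.06044754e-02]), 'joint_vel': array([-0.00195708, -0.28484585,  0.35161326,  0.0037724 , -0.61885455,
       -0.00085551]), 'joint_torque': array([-1.39156119e-01, -5.57046640e+01,  2.54227406e+01,  6.42416418e+00,
        1.11162208e+00, -9.15481287e-04]), 'eef_pos': array([ 0.60763666, -0.21503245,  0.16322872]), 'orientation': array([ 5.34018939e-04,  7.14939255e-01, -6.99185907e-01, -8.02239503e-04]), 'ft_force': array([ 1.4514274 , -0.43484893, -0.40374797]), 'ft_torque': array([-0.00311419,  0.04049663, -0.02374449]), 'grip_force': 24.9893456697464, 'width': 0.5801569490886779}
turn [0.004 0.001 0.003] shift [-0.737 -0.166  0.053] rows 3.8
```

View pics/w2.png

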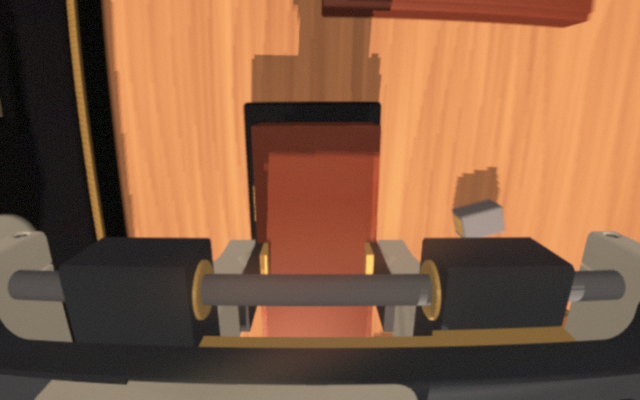

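The cover is out of the bay and held between the pads; its front edge is at about (315,140) and the plinth shows beneath it. I'm setting it aside towards the middle.

>>> jog_arm([
  [0,0,0,-0.15,-0.03,0,1],
  [0,0,0,-0.33,-0.07,0,1],
  [0,0,0,-0.53,-0.12,0,1],
  [0,0,0,-0.737,-0.166,0,1],
  [0,0,0,-0.737,-0.166,0,1],
])

```text
time_s: 4.95
eef_pos: [0.6469, -0.0251, 0.1632]
orientation: [-0.001, 0.716, -0.698, 0.0]
ft_force: [-0.2, -1.0, -0.4]
width: 0.578
grip_force: 25.0
```

>>> jog_arm([
  [0,0,0,0,0,0.15,1],
  [0,0,0,0,0,0.3,1],
  [0,0,0,0,0,0.4,1],
  [0,0,0,0,0,0.46,1],
  [0,0,0,0,0,0.48,1],
])

```text
time_s: 5.45
eef_pos: [0.6451, -0.0303, 0.0413]
orientation: [0.001, 0.715, -0.699, -0.001]
ft_force: [0.0, -0.6, -1.0]
width: 0.581
grip_force: 25.0
```

>>> jog_arm([
  [0,0,0,0,0,0.005,1],
  [0,0,0,0,0,0.007,1],
  [0,0,0,0,0,0.007,1],
])

```text
time_s: 5.75
eef_pos: [0.6467, -0.0299, 0.0422]
orientation: [-0.001, 0.715, -0.699, 0.001]
ft_force: [0.4, 0.6, -0.6]
width: 0.574
grip_force: 25.0
```

>>> jog_arm([
  [0,0,0,0,0,0.006,1],
  [0,0,0,0,0,0.006,1],
  [0,0,0,0,0,0.006,-1],
  [0,0,0,0,0,0.006,-1],
  [0,0,0,0,0,0.006,-1],
])

```text
time_s: 6.25
eef_pos: [0.6459, -0.03, 0.0395]
orientation: [-0.0, 0.715, -0.699, 0.0]
ft_force: [-0.2, -0.5, -0.2]
width: 0.789
grip_force: 0.0
```

>>> jog_arm([
  [0,0,0,0,0,0,-1],
  [0,0,0,0,0,0,-1],
  [0,0,0,0,0,-0.15,-1],
  [0,0,0,0,0,-0.35,-1],
  [0,0,0,0,0,-0.55,-1],
])

```text
time_s: 6.75
eef_pos: [0.6453, -0.0302, 0.1779]
orientation: [0.001, 0.715, -0.699, -0.0]
ft_force: [1.4, 0.2, 0.6]
width: 0.998
grip_force: 0.0
```

Run:
```python
from h import *
f=grab("top"); im=f["color"]; cv2.imwrite("pics/t2.png",cv2.resize(im[110:270,200:510],None,fx=2.5,fy=2.5,interpolation=cv2.INTER_CUBIC))
hsv=cv2.cvtColor(im,cv2.COLOR_BGR2HSV)
g=(hsv[...,1]<70)&(hsv[...,2]>50)&(hsv[...,2]<190)
for b in blobs(f,g,0.024,50,500): print("grey",b)
s=arm.read_state();print(s["eef_pos"],s["q"]); go(.461,-.0895,.12,27)
```

```text
grey (array([329., 395.]), array([32.3,  4.7]), 97.5, 20.6, -88.4)
grey (array([362., 376.]), array([ 75.9, -73.3]), 26.3, 25.4, -88.4)
grey (array([413., 215.]), array([ 462.8, -194.1]), 33.2, 26.2, 16.1)
grey (array([363., 215.]), array([460.4, -72.6]), 34.0, 24.2, 27.2)
grey (array([172., 202.]), array([485.9, 401. ]), 209.9, 12.9, 1.4)
grey (array([636.,  49.]), array([ 884. , -742.5]), 28.1, 16.8, 0.1)
grey (array([235.,  27.]), array([935.6, 262.3]), 29.8, 24.1, 27.6)
[ 0.64972714 -0.03018979  0.18841929] [ 0.25478113  0.35359255 -0.13934034  0.00375244 -1.06640828 -0.23230203]
turn [-0.023 -0.006 -0.894] shift [0.219 0.764 0.265] rows 4.2
```

View pics/t2.png

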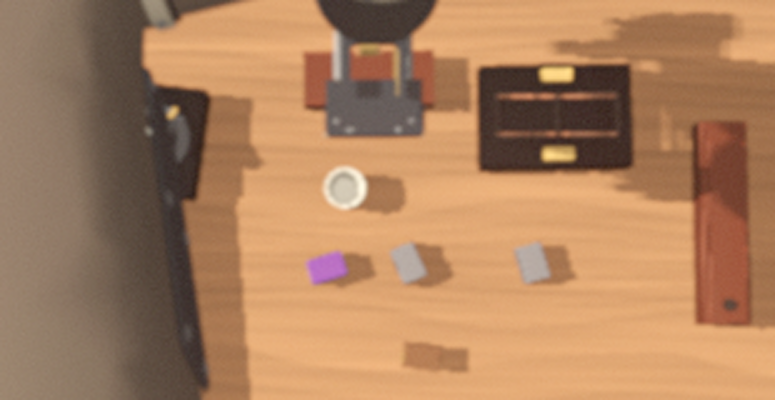

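The cover lies on the table at crop (368,80), clear of everything. The bay is open with its rib at crop (558,115), and the blocks are at crop (408,264) and (532,264).

Run:
```python
from h import *
go(.463,-.194,.2,16)
```

```text
turn [-0.024 -0.004 -0.51 ] shift [ 0.637  0.762 -0.055] rows 5.0
```

>>> jog_arm([
  [0,0,-0.51,0.637,0.75,-0.09,-0.3],
  [0,0,-0.51,0.637,0.75,-0.09,-0.3],
  [0,0,-0.51,0.637,0.75,-0.09,-0.3],
  [0,0,-0.51,0.637,0.75,-0.09,-0.3],
  [0,0,-0.51,0.637,0.75,-0.09,-0.3],
])

```text
time_s: 7.3
eef_pos: [0.4601, -0.1945, 0.1997]
orientation: [-0.0, 0.798, -0.602, 0.0]
ft_force: [0.6, -0.4, 0.5]
width: 0.666
grip_force: 0.0
```

>>> jog_arm([
  [0,0,0,0,0,0,-0.3],
  [0,0,0,0,0,0,-0.3],
])

```text
time_s: 7.5
eef_pos: [0.4616, -0.1941, 0.2]
orientation: [-0.001, 0.798, -0.603, 0.001]
ft_force: [1.2, 0.2, 0.4]
width: 0.65
grip_force: 0.0
```

```bash
cat >> h.py <<'E'
def cells(n,z=.024,amin=150,amax=9000):
    f=grab(n); hsv=cv2.cvtColor(f["color"],cv2.COLOR_BGR2HSV)
    g=(hsv[...,1]<60)&(hsv[...,2]>90)&(hsv[...,2]<220)
    for b in blobs(f,g,z,amin,amax): print("grey",b)
    return f
E
python3 - <<'E'
from h import *
print(arm.read_state()["eef_pos"]); f=cells("wrist"); cv2.imwrite("pics/w3.png",f["color"]); go(.463,-.194,.035,16)
E
```

```text
[ 0.46159774 -0.19413866  0.20004521]
grey (array([227., 391.]), array([508.9,  72. ]), 467.0, 34.7, 18.0)
grey (array([410., 318.]), array([329.9, -82.9]), 37.1, 34.1, -74.4)
grey (array([219., 320.]), array([519.3, -22.3]), 50.1, 24.2, -74.2)
grey (array([309., 295.]), array([436. , -84.9]), 251.0, 33.2, 15.9)
grey (array([229., 250.]), array([ 527.7, -110.5]), 36.9, 14.9, 43.5)
grey (array([608., 285.]), array([ 125.9, -174. ]), 134.1, 77.3, -67.8)
grey (array([ 26., 288.]), array([ 7.37e+02, -1.00e-01]), 133.7, 75.9, -78.9)
grey (array([313., 183.]), array([ 465.6, -195.5]), 34.0, 23.0, 17.4)
turn [-0.003 -0.001 -0.005] shift [ 0.002 -0.002  0.659] rows 3.3
```

View pics/w3.png

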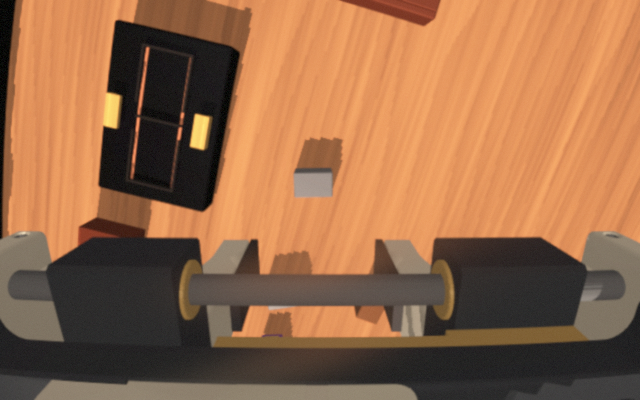

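The block lies at (313,183), squared to the fingers. It measures (0.4655, -0.195) and 34x23 mm, as it should.

>>> jog_arm([
  [0,0,0,0.005,-0.015,0.2,-0.3],
  [0,0,0,0.005,-0.015,0.4,-0.3],
  [0,0,0,0.005,-0.015,0.58,-0.3],
  [0,0,0,0.005,-0.015,0.66,-0.3],
  [0,0,0,0.005,-0.015,0.66,-0.3],
])

```text
time_s: 8.05
eef_pos: [0.4644, -0.1927, 0.0309]
orientation: [0.002, 0.798, -0.602, -0.003]
ft_force: [0.3, 0.8, 0.2]
width: 0.65
grip_force: 0.0
```

>>> jog_arm([
  [0,0,0,0,0,0,1],
  [0,0,0,0,0,0,1],
  [0,0,0,0,0,0,1],
  [0,0,0,0,0,0,1],
  [0,0,0,0,0,0,1],
], grip_force=25)

```text
time_s: 8.55
eef_pos: [0.4669, -0.1936, 0.0357]
orientation: [-0.001, 0.798, -0.602, 0.001]
ft_force: [-0.4, 1.6, 7.4]
width: 0.408
grip_force: 25.0
```

>>> jog_arm([
  [0,0,0,0,0,0,1],
  [0,0,0,0,0,-0.1,1],
  [0,0,0,0,0,-0.2,1],
  [0,0,0,0,0,-0.3,1],
  [0,0,0,0,0,-0.3,1],
])

```text
time_s: 9.05
eef_pos: [0.4681, -0.1939, 0.1132]
orientation: [-0.002, 0.798, -0.602, 0.003]
ft_force: [0.7, -0.2, -0.3]
width: 0.41
grip_force: 25.0
```

```bash
cat >> h.py <<'E'
BAY=np.array([.6085,-.2157]); BY=1.2
def bayp(x,y):
    a=np.radians(BY); return BAY+np.array([x*np.cos(a)-y*np.sin(a),x*np.sin(a)+y*np.cos(a)])
E
python3 - <<'E'
from h import *
x,y=bayp(0,-.043);print(x,y,arm.read_state()["eef_pos"]); go(x,y,.11,BY)
E
```

```text
0.6094005240549843 -0.25869056938941837 [ 0.46814253 -0.19390809  0.11315523]
turn [-0.014 -0.003  0.514] shift [ 0.404 -0.472  0.017] rows 3.1
```

>>> jog_arm([
  [0,0,0.51,0.4,-0.47,0,1],
  [0,0,0.51,0.4,-0.47,0,1],
  [0,0,0.51,0.4,-0.47,0,1],
  [0,0,0.51,0.4,-0.47,0,1],
  [0,0,0.51,0.4,-0.47,0,1],
])

```text
time_s: 9.55
eef_pos: [0.6065, -0.2581, 0.1077]
orientation: [0.0, 0.715, -0.699, -0.001]
ft_force: [-1.0, -0.0, -0.8]
width: 0.403
grip_force: 25.0
```

>>> jog_arm([
  [0,0,0,0,0,0,1],
  [0,0,0,0,0,0,1],
])

```text
time_s: 9.75
eef_pos: [0.6052, -0.2571, 0.1095]
orientation: [0.0, 0.715, -0.699, -0.0]
ft_force: [-0.7, -0.1, -0.1]
width: 0.408
grip_force: 25.0
```

Run:
```python
from h import *
x,y=bayp(0,-.043); s=arm.read_state(); print(s["eef_pos"],s["width"]); go(x,y,.0665,BY)
f=grab("wrist"); cv2.imwrite("pics/w4.png",f["color"])
for n,P in (("lip corners",[bayp(a,b) for a,b in((.021,-.059),(-.021,-.059),(.021,0),(-.021,0))]),("plinth",[bayp(a,b) for a,b in((.052,-.075),(-.052,-.075))])):
    print(n,proj(f,[(*p,.035 if n[0]=="l" else .03) for p in P]).round(0).tolist())
```

```text
[ 0.60521212 -0.25713722  0.10952786] 0.4081288167005057
turn [0.    0.    0.003] shift [ 0.007 -0.017  0.172] rows 0.9
lip corners [[276.0, 196.0], [343.0, 196.0], [279.0, 280.0], [341.0, 281.0]]
plinth [[227.0, 170.0], [392.0, 170.0]]
```

View pics/w4.png

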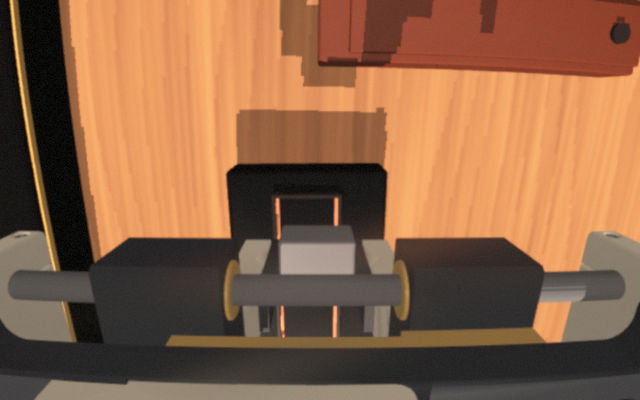

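The plinth's far edge is at row 170, columns 229–386, and the lips at 275–342. The bay is about 1 mm further in x than assumed. The block is held level, so I lower it.

>>> jog_arm([
  [0,0,0,0.007,-0.02,0,1],
  [0,0,0,0.007,-0.02,0.06,1],
  [0,0,0,0.007,-0.02,0.12,1],
  [0,0,0,0.007,-0.02,0.16,1],
  [0,0,0,0.007,-0.02,0.17,1],
])

```text
time_s: 10.3
eef_pos: [0.61, -0.2589, 0.0655]
orientation: [0.001, 0.715, -0.699, -0.001]
ft_force: [-7.8, 5.5, 18.5]
width: 0.41
grip_force: 25.0
```

>>> jog_arm([
  [0,0,0,0,0,0.003,1],
  [0,0,0,0,0,0.003,1],
])

```text
time_s: 10.5
eef_pos: [0.6103, -0.259, 0.0656]
orientation: [0.001, 0.715, -0.699, -0.001]
ft_force: [-2.7, 1.7, 5.9]
width: 0.41
grip_force: 25.0
```

>>> jog_arm([
  [0,0,0,0,0,0,-0.3],
  [0,0,0,0,0,0,-0.3],
  [0,0,0,0,0,0,-0.3],
  [0,0,0,0,0,-0.15,-0.3],
  [0,0,0,0,0,-0.35,-0.3],
])

```text
time_s: 11.0
eef_pos: [0.6095, -0.2589, 0.1512]
orientation: [0.002, 0.715, -0.699, -0.003]
ft_force: [1.9, -0.5, 0.3]
width: 0.644
grip_force: 0.0
```

>>> jog_arm([
  [0,0,0,0,0,-0.18,-0.3],
  [0,0,0,0,0,-0.18,-0.3],
])

```text
time_s: 11.2
eef_pos: [0.6148, -0.2605, 0.2064]
orientation: [-0.003, 0.715, -0.699, 0.005]
ft_force: [0.2, 0.4, -0.7]
width: 0.644
grip_force: 0.0
```

```bash
sed -i 's/BAY=np.array(\[.6085/BAY=np.array([.6093/' h.py
python3 - <<'E'
from h import *
print(arm.read_state()["eef_pos"]); f=cells("top",.054,80,500)
go(.464,-.0735,.2,27)
f=cells("wrist",.054)
E
```

```text
[ 0.6148408  -0.26046613  0.20643375]
grey (array([241., 221.]), array([438.9, 222.5]), 32.1, 23.9, -24.8)
grey (array([187., 206.]), array([473.3, 354.7]), 86.6, 60.6, -11.4)
grey (array([261., 164.]), array([579.2, 175.7]), 63.8, 63.6, 0.9)
grey (array([515., 123.]), array([ 689.7, -431.5]), 147.6, 37.2, 84.0)
grey (array([326.,  54.]), array([858.2,  29.9]), 84.9, 29.3, -5.1)
turn [-0.013 -0.007 -0.897] shift [-0.758  0.58   0.006] rows 4.8
grey (array([226., 391.]), array([718.1, -42. ]), 427.8, 32.7, 3.8)
grey (array([321., 301.]), array([ 612.1, -151.9]), 238.2, 78.7, 5.2)
grey (array([228., 252.]), array([ 692. , -206.8]), 35.7, 15.4, 25.9)
grey (array([606., 286.]), array([ 324.4, -172.4]), 121.5, 70.6, -82.8)
grey (array([ 30., 285.]), array([ 892.8, -156.6]), 130.7, 73.7, 72.9)
grey (array([322., 193.]), array([ 609.2, -260.5]), 35.0, 24.5, 1.4)
```

>>> jog_arm([
  [0,0,-0.89,-0.75,0.57,0,-0.3],
  [0,0,-0.89,-0.75,0.57,0,-0.3],
  [0,0,-0.89,-0.75,0.57,0,-0.3],
  [0,0,-0.89,-0.75,0.57,0,-0.3],
  [0,0,-0.89,-0.75,0.57,0,-0.3],
])

```text
time_s: 11.8
eef_pos: [0.4618, -0.0737, 0.1971]
orientation: [0.001, 0.852, -0.524, -0.001]
ft_force: [0.1, 0.9, 1.0]
width: 0.65
grip_force: 0.0
```

>>> jog_arm([
  [0,0,0,0,0,0,-0.3],
  [0,0,0,0,0,0,-0.3],
])

```text
time_s: 12.0
eef_pos: [0.4641, -0.0744, 0.1981]
orientation: [0.0, 0.852, -0.523, -0.0]
ft_force: [0.1, -0.2, 0.1]
width: 0.653
grip_force: 0.0
```

Run:
```python
from h import *
print(arm.read_state()["eef_pos"]); f=cells("wrist",.024,300,2500); go(.464,-.0735,.035,27)
```

```text
[ 0.46413543 -0.07442262  0.19811787]
grey (array([220., 318.]), array([487.7, 102.2]), 44.6, 23.2, -62.7)
grey (array([216., 218.]), array([536.1,  -4.2]), 33.8, 32.9, 26.9)
grey (array([316., 188.]), array([463. , -73.2]), 34.0, 22.6, 26.1)
turn [ 0.001  0.    -0.006] shift [-0.006 -0.001  0.652] rows 3.3
```

>>> jog_arm([
  [0,0,0,-0.006,0.002,0.2,-0.3],
  [0,0,0,-0.006,0.002,0.4,-0.3],
  [0,0,0,-0.006,0.002,0.58,-0.3],
  [0,0,0,-0.006,0.002,0.652,-0.3],
  [0,0,0,-0.006,0.002,0.652,-0.3],
])

```text
time_s: 12.55
eef_pos: [0.4615, -0.0753, 0.0321]
orientation: [0.003, 0.851, -0.525, -0.003]
ft_force: [-1.0, -0.6, 0.3]
width: 0.648
grip_force: 0.0
```

>>> jog_arm([
  [0,0,0,0,0,0,1],
  [0,0,0,0,0,0,1],
  [0,0,0,0,0,0,1],
  [0,0,0,0,0,0,1],
  [0,0,0,0,0,0,1],
])

```text
time_s: 13.05
eef_pos: [0.4645, -0.0738, 0.0368]
orientation: [-0.001, 0.852, -0.524, 0.001]
ft_force: [0.2, -1.1, 6.9]
width: 0.41
grip_force: 25.0
```

>>> jog_arm([
  [0,0,0,0,0,0,1],
  [0,0,0,0,0,-0.1,1],
  [0,0,0,0,0,-0.2,1],
  [0,0,0,0,0,-0.3,1],
  [0,0,0,0,0,-0.3,1],
])

```text
time_s: 13.55
eef_pos: [0.4656, -0.0734, 0.1141]
orientation: [-0.002, 0.852, -0.524, 0.002]
ft_force: [0.2, -0.2, -0.7]
width: 0.407
grip_force: 25.0
```

Run:
```python
from h import *
x,y=bayp(0,.042);print(x,y,arm.read_state()["eef_pos"]); go(x,y,.11,BY)
```

```text
0.6084204183648989 -0.17370921129405648 [ 0.46564723 -0.07343507  0.11405207]
turn [-0.013 -0.001  0.895] shift [ 0.616 -0.328  0.019] rows 3.5
```

>>> jog_arm([
  [0,0,0.89,0.61,-0.33,0,1],
  [0,0,0.89,0.61,-0.33,0,1],
  [0,0,0.89,0.61,-0.33,0,1],
  [0,0,0.89,0.61,-0.33,0,1],
  [0,0,0.89,0.61,-0.33,0,1],
])

```text
time_s: 14.05
eef_pos: [0.6078, -0.1746, 0.1091]
orientation: [0.0, 0.714, -0.7, -0.0]
ft_force: [-0.2, 0.1, -1.2]
width: 0.403
grip_force: 25.0
```

>>> jog_arm([
  [0,0,0,0,0,0,1],
  [0,0,0,0,0,0,1],
  [0,0,0,0,0,0,1],
])

```text
time_s: 14.35
eef_pos: [0.6053, -0.1722, 0.1108]
orientation: [-0.0, 0.715, -0.699, -0.0]
ft_force: [-0.2, -0.8, -1.0]
width: 0.411
grip_force: 25.0
```

Run:
```python
from h import *
x,y=bayp(0,.043);s=arm.read_state();print(x,y,s["eef_pos"],s["width"]); go(x,y,.0665,BY)
```

```text
0.6083994759450156 -0.17270943061058164 [ 0.60526677 -0.17219285  0.11080837] 0.41129024828709027
turn [-0.     0.     0.005] shift [ 0.002 -0.012  0.177] rows 0.9
```

>>> jog_arm([
  [0,0,0,0.002,-0.012,0,1],
  [0,0,0,0.002,-0.012,0.06,1],
  [0,0,0,0.002,-0.012,0.12,1],
  [0,0,0,0.002,-0.012,0.16,1],
  [0,0,0,0.002,-0.012,0.177,1],
])

```text
time_s: 14.85
eef_pos: [0.6082, -0.1731, 0.0666]
orientation: [0.001, 0.715, -0.699, -0.001]
ft_force: [-11.7, 8.5, 34.3]
width: 0.412
grip_force: 25.0
```

>>> jog_arm([
  [0,0,0,0,0,0.002,1],
  [0,0,0,0,0,0.002,1],
  [0,0,0,0,0,0.002,-0.3],
  [0,0,0,0,0,0.002,-0.3],
  [0,0,0,0,0,0.002,-0.3],
])

```text
time_s: 15.35
eef_pos: [0.6092, -0.1733, 0.066]
orientation: [-0.0, 0.715, -0.699, 0.0]
ft_force: [0.4, -0.7, 0.3]
width: 0.612
grip_force: 0.0
```

>>> jog_arm([
  [0,0,0,0,0,0,-0.3],
  [0,0,0,0,0,-0.15,-0.3],
  [0,0,0,0,0,-0.35,-0.3],
  [0,0,0,0,0,-0.53,-0.3],
  [0,0,0,0,0,-0.53,-0.3],
])

```text
time_s: 15.85
eef_pos: [0.6125, -0.1739, 0.206]
orientation: [-0.003, 0.715, -0.699, 0.005]
ft_force: [-0.3, 0.1, 0.4]
width: 0.652
grip_force: 0.0
```

Run:
```python
from h import *
s=arm.read_state();print(s["eef_pos"],s["q"]); f=cells("wrist",.054,300,3000); cv2.imwrite("pics/w5.png",f["color"]); go(.443,.2295,.2,-22)
cells("top",.024,80,300)
```

```text
[ 0.61253156 -0.17394898  0.2060441 ] [ 0.03053615  0.31870883 -0.14767204  0.00243536 -1.09281351 -0.00804288]
grey (array([324., 197.]), array([ 608.2, -171.2]), 36.3, 25.7, -0.3)
grey (array([325.,  89.]), array([ 608.9, -259.4]), 35.9, 23.1, 1.3)
turn [-0.015  0.002  0.813] shift [-1.627  0.635  0.004] rows 8.7
grey (array([241., 221.]), array([439.8, 229.2]), 33.0, 24.6, -24.8)
grey (array([188., 207.]), array([475.3, 364.8]), 88.5, 61.7, -11.4)
grey (array([256., 163.]), array([585. , 195.3]), 67.1, 37.0, -5.6)
grey (array([450., 126.]), array([ 686.2, -287.1]), 108.2, 24.4, 83.1)
grey (array([361.,  76.]), array([798.6, -66.4]), 209.6, 29.2, 1.6)
```

View pics/w5.png

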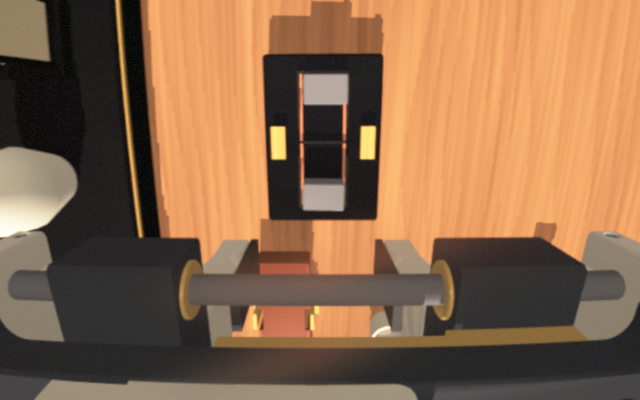

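Both blocks sit flat between the lips at (325,89) and (324,197). I'm fetching the third one.

>>> jog_arm([
  [0,0,0,-0.85,0.33,0,-0.3],
  [0,0,0,-0.85,0.33,0,-0.3],
  [0,0,0,-0.85,0.33,0,-0.3],
  [0,0,0,-0.85,0.33,0,-0.3],
  [0,0,0,-0.85,0.33,0,-0.3],
])

```text
time_s: 16.45
eef_pos: [0.5194, 0.0394, 0.197]
orientation: [0.001, 0.715, -0.699, -0.001]
ft_force: [0.9, 0.3, -0.7]
width: 0.652
grip_force: 0.0
```

>>> jog_arm([
  [0,0,0.86,-0.777,0.305,0,-0.3],
  [0,0,0.86,-0.777,0.305,0,-0.3],
  [0,0,0.86,-0.777,0.305,0,-0.3],
  [0,0,0.86,-0.777,0.305,0,-0.3],
  [0,0,0.86,-0.777,0.305,0,-0.3],
])

```text
time_s: 16.95
eef_pos: [0.4392, 0.2317, 0.197]
orientation: [-0.001, -0.549, 0.836, -0.0]
ft_force: [0.8, 0.2, -0.1]
width: 0.65
grip_force: 0.0
```

>>> jog_arm([
  [0,0,0,0,0,0,-0.3],
  [0,0,0,0,0,0,-0.3],
])

```text
time_s: 17.15
eef_pos: [0.4402, 0.2299, 0.1971]
orientation: [-0.001, -0.55, 0.835, -0.0]
ft_force: [0.0, -0.9, -0.0]
width: 0.648
grip_force: 0.0
```

Run:
```python
from h import *
s=arm.read_state();print(s["eef_pos"],s["q"]);f=grab("wrist"); hsv=cv2.cvtColor(f["color"],cv2.COLOR_BGR2HSV)
g=(hsv[...,1]<70)&(hsv[...,2]>50)&(hsv[...,2]<220)
for b in blobs(f,g,.024,300,2500): print(b)
go(.443,.2295,.035,-23)
```

```text
[0.4401942  0.22986739 0.19708429] [ 8.77588458e-01  1.07682980e-01 -4.45926985e-01 -2.95572079e-04
 -1.01965399e+00 -1.28314370e+00]
(array([131., 210.]), array([614.7, 178.6]), 50.2, 28.2, 36.6)
(array([316., 186.]), array([440.6, 228.5]), 33.9, 26.3, -22.5)
(array([157., 197.]), array([583.2, 180.1]), 70.0, 62.7, 85.9)
turn [ 0.002 -0.004 -0.011] shift [-0.006 -0.009  0.649] rows 3.2
```

>>> jog_arm([
  [0,0,0,0.005,0,0.2,-0.3],
  [0,0,0,0.005,0,0.4,-0.3],
  [0,0,0,0.005,0,0.58,-0.3],
  [0,0,0,0.005,0,0.649,-0.3],
  [0,0,0,0.005,0,0.649,-0.3],
])

```text
time_s: 17.7
eef_pos: [0.4393, 0.2256, 0.033]
orientation: [-0.003, -0.548, 0.836, -0.001]
ft_force: [1.0, 0.3, 0.5]
width: 0.652
grip_force: 0.0
```

>>> jog_arm([
  [0,0,0,0,0,0,1],
  [0,0,0,0,0,0,1],
  [0,0,0,0,0,0,1],
  [0,0,0,0,0,0,1],
  [0,0,0,0,0,0,1],
])

```text
time_s: 18.2
eef_pos: [0.4412, 0.2293, 0.0374]
orientation: [0.001, -0.55, 0.835, 0.0]
ft_force: [-0.4, -0.3, 7.5]
width: 0.406
grip_force: 24.9
```

>>> jog_arm([
  [0,0,0,0,0,0,1],
  [0,0,0,0,0,-0.1,1],
  [0,0,0,0,0,-0.25,1],
  [0,0,0,0,0,-0.4,1],
  [0,0,0,0,0,-0.4,1],
])

```text
time_s: 18.7
eef_pos: [0.4428, 0.2308, 0.1415]
orientation: [0.005, -0.55, 0.835, 0.001]
ft_force: [0.6, 0.1, -1.6]
width: 0.408
grip_force: 24.9
```

Run:
```python
from h import *
x,y=bayp(0,.0155);s=arm.read_state();print(x,y,s["eef_pos"],s["width"]); go(x,y,.12,BY)
```

```text
0.6089753924918079 -0.2002033994061399 [0.44280374 0.23084226 0.14149216] 0.4082911208221624
turn [-0.011  0.016 -0.855] shift [ 1.322 -1.292  0.079] rows 9.2
```

>>> jog_arm([
  [0,0,0,0.66,-0.646,0,1],
  [0,0,0,0.66,-0.646,0,1],
  [0,0,0,0.66,-0.646,0,1],
  [0,0,0,0.66,-0.646,0,1],
  [0,0,0,0.66,-0.646,0,1],
])

```text
time_s: 19.2
eef_pos: [0.5237, 0.0105, 0.136]
orientation: [0.0, -0.549, 0.836, 0.0]
ft_force: [0.1, -0.0, -0.9]
width: 0.408
grip_force: 24.9
```

>>> jog_arm([
  [0,0,-0.855,0.66,-0.646,0.05,1],
  [0,0,-0.855,0.66,-0.646,0.05,1],
  [0,0,-0.855,0.66,-0.646,0.05,1],
  [0,0,-0.855,0.66,-0.646,0.05,1],
  [0,0,-0.855,0.66,-0.646,0.05,1],
])

```text
time_s: 19.7
eef_pos: [0.6066, -0.2042, 0.1233]
orientation: [-0.0, 0.715, -0.7, -0.0]
ft_force: [1.1, 1.1, 0.1]
width: 0.409
grip_force: 24.9
```

>>> jog_arm([
  [0,0,0,0,0,0,1],
  [0,0,0,0,0,0,1],
  [0,0,0,0,0,0,1],
])

```text
time_s: 20.0
eef_pos: [0.6058, -0.2018, 0.1233]
orientation: [0.0, 0.714, -0.7, -0.0]
ft_force: [0.4, -0.5, -0.4]
width: 0.406
grip_force: 24.9
```

Run:
```python
from h import *
x,y=bayp(0,.0163);s=arm.read_state();print(x,y,s["eef_pos"],s["width"]); go(x,y,.0665,BY)
f=cells("wrist",.054,300,3000)
print(proj(f,[(*s["eef_pos"][:2],s["eef_pos"][2]-.0125)]))
cv2.imwrite("pics/w6.png",f["color"])
```

```text
0.6089586385559013 -0.19940357485936003 [ 0.60580193 -0.20184446  0.12328808] 0.4055977474475743
turn [ 0.001  0.001 -0.002] shift [-0.009 -0.013  0.227] rows 1.1
grey (array([312., 131.]), array([ 609.3, -259.8]), 34.8, 23.7, 1.6)
[[316.40773998 266.68043413]]
```

View pics/w6.png

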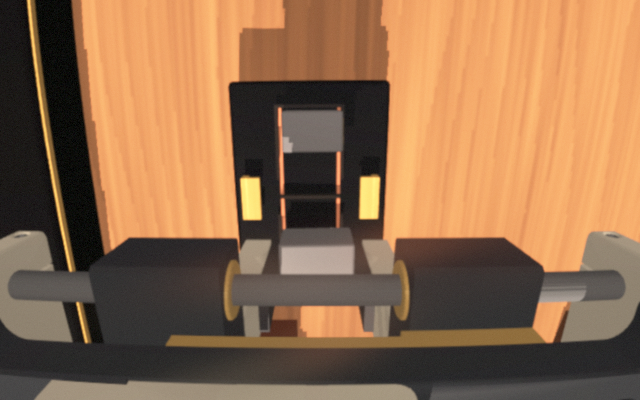

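The third block is held centred at (316,252), the first sits at (312,131), and the rib is at row 196. I lower it into the slot next to the rib.

>>> jog_arm([
  [0,0,0,-0.009,-0.013,0,1],
  [0,0,0,-0.009,-0.013,0.08,1],
  [0,0,0,-0.009,-0.013,0.16,1],
  [0,0,0,-0.009,-0.013,0.21,1],
  [0,0,0,-0.009,-0.013,0.225,1],
])

```text
time_s: 20.55
eef_pos: [0.6088, -0.1989, 0.0673]
orientation: [0.001, 0.715, -0.699, -0.001]
ft_force: [-10.3, 8.9, 26.3]
width: 0.403
grip_force: 24.9
```

>>> jog_arm([
  [0,0,0,0,0,0,1],
  [0,0,0,0,0,0,1],
  [0,0,0,0,0,0,-0.3],
  [0,0,0,0,0,0,-0.3],
  [0,0,0,0,0,0,-0.3],
])

```text
time_s: 21.05
eef_pos: [0.6097, -0.2, 0.0675]
orientation: [-0.0, 0.714, -0.7, 0.0]
ft_force: [1.0, -0.1, -0.1]
width: 0.612
grip_force: 0.0
```

>>> jog_arm([
  [0,0,0,0,0,0,-0.3],
  [0,0,0,0,0,-0.15,-0.3],
  [0,0,0,0,0,-0.35,-0.3],
  [0,0,0,0,0,-0.53,-0.3],
  [0,0,0,0,0,-0.53,-0.3],
])

```text
time_s: 21.55
eef_pos: [0.613, -0.2009, 0.2077]
orientation: [-0.003, 0.714, -0.7, 0.005]
ft_force: [0.6, 0.2, 0.3]
width: 0.651
grip_force: 0.0
```

Run:
```python
from h import *
s=arm.read_state();print(s["eef_pos"],s["q"]); f=cells("wrist",.054,300,3500); cv2.imwrite("pics/w7.png",f["color"]); go(.6455,-.03,.2,1.2)
```

```text
[ 0.61304741 -0.20093465  0.20772732] [-0.01357877  0.33059464 -0.12626671  0.00249493 -1.10221928  0.03347031]
grey (array([323., 226.]), array([ 608.9, -171.1]), 36.5, 26.2, 2.4)
grey (array([322., 195.]), array([ 609.9, -198.6]), 34.4, 25.9, 2.3)
grey (array([325., 123.]), array([ 608.9, -259.7]), 36.0, 24.1, 1.3)
turn [-0.015 -0.002 -0.001] shift [-0.678 -0.15   0.017] rows 3.5
```

View pics/w7.png

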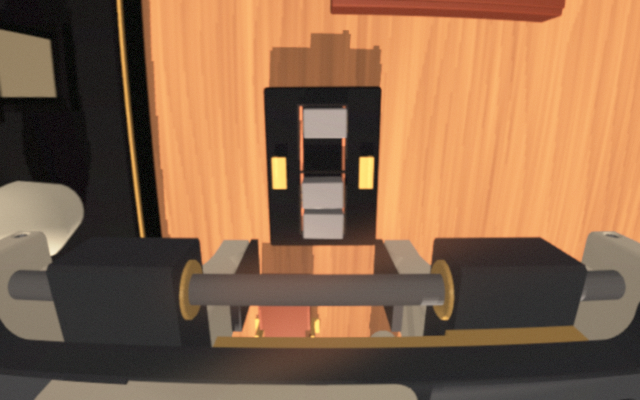

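All three grey blocks lie flat in the bay at (325,123), (322,195) and (323,226), clear of the rib. Next I fetch the cover.

>>> jog_arm([
  [0,0,0,-0.68,-0.15,0,-1],
  [0,0,0,-0.68,-0.15,0,-1],
  [0,0,0,-0.68,-0.15,0,-1],
  [0,0,0,-0.68,-0.15,0,-1],
  [0,0,0,-0.68,-0.15,0,-1],
])

```text
time_s: 22.1
eef_pos: [0.6437, -0.026, 0.1985]
orientation: [0.001, 0.715, -0.699, -0.001]
ft_force: [-1.2, -0.9, -0.4]
width: 0.989
grip_force: 0.0
```

>>> jog_arm([
  [0,0,0,0,0,0,-1],
  [0,0,0,0,0,0,-1],
  [0,0,0,0,0,0,-1],
])

```text
time_s: 22.4
eef_pos: [0.6433, -0.0304, 0.1995]
orientation: [0.0, 0.714, -0.7, -0.0]
ft_force: [0.4, 0.7, -0.4]
width: 1.0
grip_force: 0.0
```

Run:
```python
from h import *
w=grab("wrist"); s=arm.read_state(); print(s["eef_pos"])
hsv=cv2.cvtColor(w["color"],cv2.COLOR_BGR2HSV)
br=(hsv[...,1]>110)&((hsv[...,0]<10)|(hsv[...,0]>174))&(hsv[...,2]<190)&(np.arange(400)<260)[:,None]
for b in blobs(w,br,.0295,1500): print("brown",b)
ye=(hsv[...,1]>110)&(hsv[...,0]>17)&(hsv[...,0]<32)&(hsv[...,2]>120)&(np.arange(400)<260)[:,None]
for b in blobs(w,ye,.034,60): print("brass",b)
go(.6455,-.03,.0395,1.2); cv2.imwrite("pics/w8.png",w["color"])
```

```text
[ 0.64337213 -0.03035749  0.19963387]
brown (array([313., 182.]), array([645.9, -31.1]), 130.2, 54.2, -88.8)
brass (array([279., 186.]), array([676.4, -32.3]), 22.2, 4.3, -85.8)
brass (array([348., 186.]), array([615.5, -33.9]), 22.8, 4.5, -87.7)
turn [ 0.001 -0.    -0.005] shift [-0.001 -0.009  0.641] rows 3.2
```

View pics/w8.png

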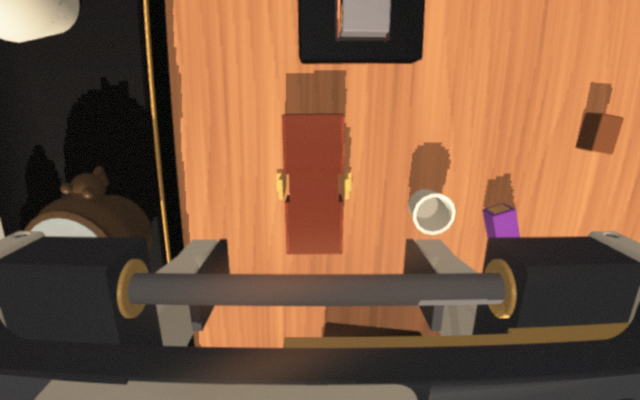

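The cover is at (313,182), upright and square to the tool. It measures (0.646, -0.031) and 130x54 mm, and the cup at (432,212) is undisturbed.

>>> jog_arm([
  [0,0,0,0.002,-0.01,0.2,-1],
  [0,0,0,0.002,-0.01,0.4,-1],
  [0,0,0,0.002,-0.01,0.57,-1],
  [0,0,0,0.002,-0.01,0.64,-1],
  [0,0,0,0.002,-0.01,0.64,-1],
])

```text
time_s: 22.95
eef_pos: [0.6438, -0.031, 0.0364]
orientation: [0.003, 0.714, -0.701, -0.002]
ft_force: [0.3, 0.1, 0.2]
width: 1.002
grip_force: 0.0
```

>>> jog_arm([
  [0,0,0,0,0,0,1],
  [0,0,0,0,0,0,1],
  [0,0,0,0,0,0,1],
  [0,0,0,0,0,0,1],
  [0,0,0,0,0,0,1],
], grip_force=25)

```text
time_s: 23.45
eef_pos: [0.6471, -0.0296, 0.0413]
orientation: [-0.001, 0.714, -0.7, 0.001]
ft_force: [-1.1, 0.4, 6.1]
width: 0.607
grip_force: 4.7
```

>>> jog_arm([
  [0,0,0,0,0,0,1],
  [0,0,0,0,0,0,1],
  [0,0,0,0,0,0,1],
  [0,0,0,0,0,0,1],
])

```text
time_s: 23.85
eef_pos: [0.6469, -0.0297, 0.0415]
orientation: [-0.001, 0.714, -0.7, 0.001]
ft_force: [-2.9, -0.2, 9.8]
width: 0.582
grip_force: 25.0
```

>>> jog_arm([
  [0,0,0,0,0,-0.05,1],
  [0,0,0,0,0,-0.15,1],
  [0,0,0,0,0,-0.28,1],
  [0,0,0,0,0,-0.4,1],
  [0,0,0,0,0,-0.4,1],
])

```text
time_s: 24.35
eef_pos: [0.6487, -0.0295, 0.1454]
orientation: [-0.003, 0.714, -0.7, 0.003]
ft_force: [0.2, -0.4, -0.5]
width: 0.575
grip_force: 25.0
```

Run:
```python
from h import *
s=arm.read_state(); print(s["eef_pos"],s["width"]); go(*BAY,.14,BY)
```

```text
[ 0.64873777 -0.02945119  0.14542197] 0.5747048925270406
turn [-0.016  0.001 -0.   ] shift [0.742 0.173 0.02 ] rows 3.8
```

>>> jog_arm([
  [0,0,0,0.25,0.06,0,1],
  [0,0,0,0.5,0.115,0,1],
  [0,0,0,0.74,0.165,0,1],
  [0,0,0,0.74,0.165,0,1],
  [0,0,0,0.74,0.165,0,1],
])

```text
time_s: 24.85
eef_pos: [0.6067, -0.2197, 0.1396]
orientation: [0.0, 0.713, -0.702, -0.0]
ft_force: [-1.0, 0.2, -0.6]
width: 0.576
grip_force: 25.0
```

>>> jog_arm([
  [0,0,0,0,0,0.08,1],
  [0,0,0,0,0,0.08,1],
  [0,0,0,0,0,0.08,1],
  [0,0,0,0,0,0.08,1],
])

```text
time_s: 25.25
eef_pos: [0.6091, -0.2151, 0.1205]
orientation: [-0.0, 0.714, -0.7, 0.0]
ft_force: [1.0, 0.9, 0.1]
width: 0.581
grip_force: 25.0
```

Run:
```python
from h import *
s=arm.read_state(); print(s["eef_pos"],s["width"]); go(BAY[0],-.215,.069,BY)
w=grab("wrist"); cv2.imwrite("pics/w9.png",w["color"])
e=s["eef_pos"]
print("cover front edges predicted",proj(w,[(e[0]+a,e[1]-.0655,e[2]-.0395+h) for h in(0,.0295) for a in(.027,-.027)]).round())
print("plinth",proj(w,[(*bayp(a,-.075),.03) for a in(.052,-.052)]).round())
```

```text
[ 0.6090783  -0.215086    0.12054279] 0.580853013393172
turn [-0.001 -0.    -0.   ] shift [-0.    -0.001  0.206] rows 1.0
cover front edges predicted [[265. 120.]
 [374. 122.]
 [254. 124.]
 [385. 126.]]
plinth [[234. 101.]
 [398. 101.]]
```

View pics/w9.png

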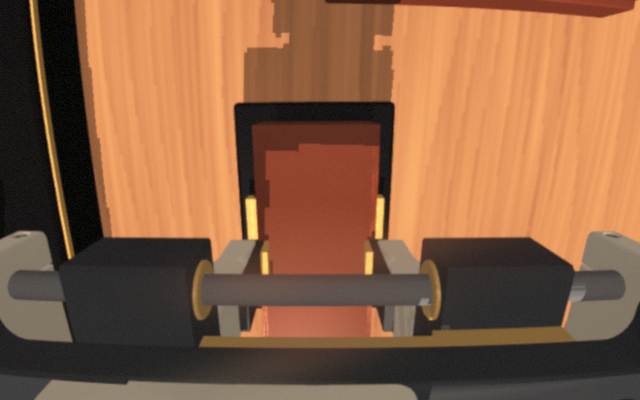

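The plinth edge is at columns 236–393, row 102, and the cover's front edge at 252–380, row 122. They are centred to within 1 mm, so I lower the cover.

>>> jog_arm([
  [0,0,0,0,0.002,0.05,1],
  [0,0,0,0,0.002,0.1,1],
  [0,0,0,0,0.002,0.14,1],
  [0,0,0,0,0.002,0.165,1],
  [0,0,0,0,0.002,0.18,1],
])

```text
time_s: 25.8
eef_pos: [0.6083, -0.2159, 0.0762]
orientation: [0.001, 0.715, -0.7, 0.0]
ft_force: [-9.5, 5.8, 36.7]
width: 0.583
grip_force: 25.8
```

>>> jog_arm([
  [0,0,0,0,0,0.01,1],
  [0,0,0,0,0,0.018,1],
  [0,0,0,0,0,0.022,1],
  [0,0,0,0,0,0.022,1],
])

```text
time_s: 26.2
eef_pos: [0.6087, -0.2158, 0.0706]
orientation: [-0.0, 0.714, -0.7, 0.001]
ft_force: [-3.1, 1.3, 12.7]
width: 0.584
grip_force: 24.9
```

Run:
```python
from h import *
s=arm.read_state(); print(s["eef_pos"],s["ft_force"])
w=grab("wrist"); cv2.imwrite("pics/w10.png",w["color"])
for h in(.0595,.0645): print(h,proj(w,[(*bayp(a,-.065),h) for a in(.027,-.027)]).round(1).tolist())
print("plinth",proj(w,[(*bayp(a,-.075),.03) for a in(.052,-.052)]).round(1).tolist())
```

```text
[ 0.60873055 -0.21577406  0.07061546] [-3.10858776  1.28388237 12.65641932]
0.0595 [[250.2, 126.1], [379.8, 126.0]]
0.0645 [[247.9, 126.9], [382.0, 126.8]]
plinth [[210.2, 102.3], [420.5, 102.1]]
```

View pics/w10.png

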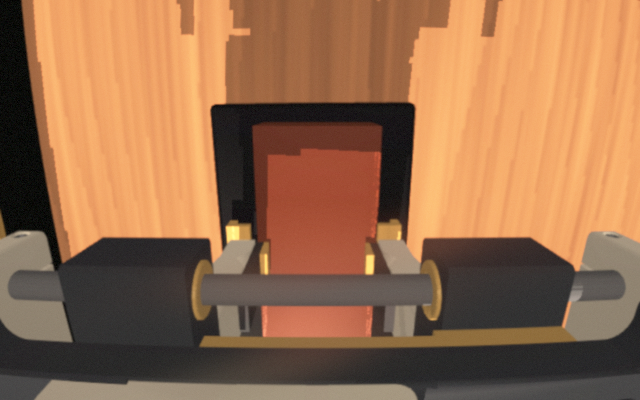

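The cover's front edge spans columns 253–380, matching the seated height and unchanged in the grip, so it is down on the plinth. I release it.

>>> jog_arm([
  [0,0,0,0,0,0,-1],
  [0,0,0,0,0,0,-1],
  [0,0,0,0,0,0,-1],
  [0,0,0,0,0,0,-1],
  [0,0,0,0,0,0,-1],
])

```text
time_s: 26.75
eef_pos: [0.6077, -0.2155, 0.0688]
orientation: [0.0, 0.714, -0.7, -0.0]
ft_force: [0.5, -0.0, 0.2]
width: 0.965
grip_force: 0.0
```

>>> jog_arm([
  [0,0,0,0,0,-0.1,-1],
  [0,0,0,0,0,-0.25,-1],
  [0,0,0,0,0,-0.4,-1],
  [0,0,0,0,0,-0.6,-1],
  [0,0,0,0,0,-0.6,-1],
])

```text
time_s: 27.25
eef_pos: [0.6114, -0.2165, 0.2271]
orientation: [-0.003, 0.714, -0.7, 0.005]
ft_force: [-0.1, -0.6, 0.6]
width: 0.999
grip_force: 0.0
```

>>> jog_arm([
  [0,0,0,0,0,0,-1],
  [0,0,0,0,0,0,-1],
])

```text
time_s: 27.45
eef_pos: [0.6074, -0.2153, 0.2182]
orientation: [0.0, 0.714, -0.7, -0.001]
ft_force: [-0.2, 1.1, 0.3]
width: 0.998
grip_force: 0.0
```

Run:
```python
from h import *
s=arm.read_state(); print(s["eef_pos"],s["width"],s["q"])
w=grab("wrist"); cv2.imwrite("pics/w11.png",cv2.resize(w["color"][60:280,180:440],None,fx=3,fy=3-.3,interpolation=cv2.INTER_CUBIC))
hsv=cv2.cvtColor(w["color"],cv2.COLOR_BGR2HSV)
br=(hsv[...,1]>110)&((hsv[...,0]<10)|(hsv[...,0]>174))&(hsv[...,2]<190)&(np.arange(400)<265)[:,None]
for z in(.0595,.0645):
  for b in blobs(w,br,z,3000): print("brown",b)
a=np.radians(-6.5); k=np.array([.585,.214])+np.array([.038*np.sin(a),-.038*np.cos(a)]); print("knob",k); go(*k,.2,0)
```

```text
[ 0.60739866 -0.21530046  0.218213  ] 0.9979805649014815 [-3.87301622e-02  3.29563032e-01 -1.01416453e-01 -5.55213304e-04
 -1.14144145e+00  5.87639641e-02]
brown (array([322., 196.]), array([ 602.1, -217.2]), 130.3, 75.2, -88.9)
brown (array([435.,  16.]), array([ 516.1, -357.4]), 182.4, 29.5, 2.9)
brown (array([322., 196.]), array([ 602.3, -218.5]), 128.0, 73.9, -88.9)
brown (array([435.,  16.]), array([ 517.7, -356.3]), 179.3, 29.0, 2.9)
knob [0.58069828 0.17624427]
turn [0.005 0.001 0.04 ] shift [-1.568  0.075  0.072] rows 7.9
```

View pics/w11.png

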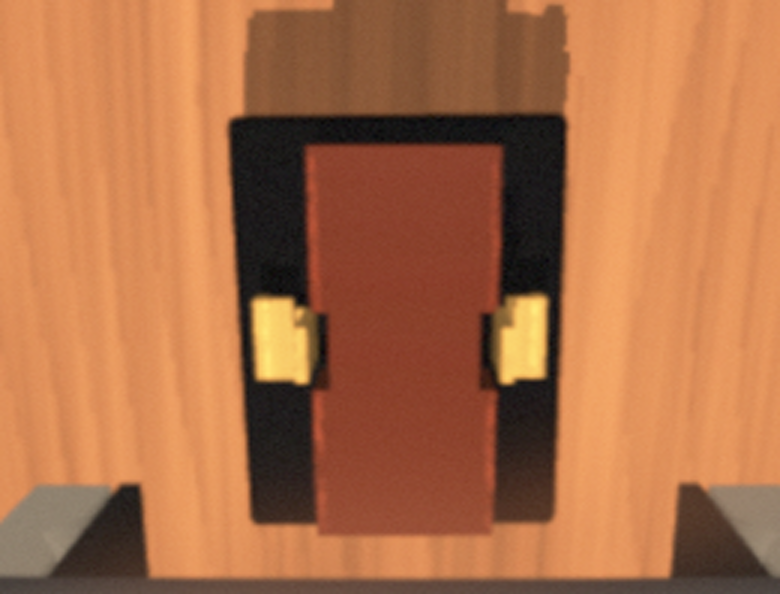

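The cover sits square, with both tabs out against the catches at crop (283,340) and (523,338), as at the start. That used up my picture views, in fact one too many (15 of 14), so the rest is done by numbers. I go to the dimmer now.

>>> jog_arm([
  [0,0,0,-0.8,0.04,0,-1],
  [0,0,0,-0.8,0.04,0,-1],
  [0,0,0,-0.8,0.04,0,-1],
  [0,0,0,-0.8,0.04,0,-1],
  [0,0,0,-0.8,0.04,0,-1],
])

```text
time_s: 28.0
eef_pos: [0.5934, -0.011, 0.218]
orientation: [0.001, 0.716, -0.698, -0.001]
ft_force: [-0.1, -0.9, 0.7]
width: 1.0
grip_force: 0.0
```

>>> jog_arm([
  [0,0,0,-0.768,0.035,0,-1],
  [0,0,0,-0.768,0.035,0,-1],
  [0,0,0,-0.768,0.035,0,-1],
  [0,0,0,-0.768,0.035,0,-1],
  [0,0,0,-0.768,0.035,0,-1],
])

```text
time_s: 28.5
eef_pos: [0.581, 0.1799, 0.2176]
orientation: [0.001, 0.716, -0.699, -0.0]
ft_force: [-0.6, 0.4, -0.5]
width: 1.0
grip_force: 0.0
```

>>> jog_arm([
  [0,0,0,0,0,0,-1],
  [0,0,0,0,0,0,-1],
])

```text
time_s: 28.7
eef_pos: [0.5812, 0.1751, 0.2183]
orientation: [0.001, 0.714, -0.7, -0.0]
ft_force: [-0.3, -0.8, -0.8]
width: 0.997
grip_force: 0.0
```

```bash
cat > d.py <<'E'
from h import *
import sys
s=arm.read_state(); print(s["eef_pos"].round(4),s["q"].round(2))
k0=np.array([.581,.176]); w=grab("wrist"); hsv=cv2.cvtColor(w["color"],cv2.COLOR_BGR2HSV)
H,S,V=[hsv[...,i].astype(int) for i in range(3)]
Z=np.zeros((400,640),np.uint8); c=proj(w,[(*k0,.045)])[0]; print("knob px",c.round())
cv2.circle(Z,tuple(int(v) for v in c),75,1,-1); Z=Z.astype(bool)&(np.arange(400)<262)[:,None]
for n,m,z,am in(("ring",(S<75)&(V>45),.036,20),("white",(S<70)&(V>150),.07,10),("brass",(S>100)&(H>14)&(H<32)&(V>90),.038,8)):
    for b in blobs(w,m&Z,z,am): print(n,*b)
E
python3 d.py
```

```text
[0.5812 0.1751 0.2183] [ 0.61  0.27 -0.19 -0.   -1.12 -0.59]
knob px [316. 188.]
ring [282. 237.] [617.6 230.8] 39.3 28.5 0.2
ring [314. 188.] [581.2 179.6] 68.1 67.0 1.1
white [307. 206.] [588.8 185.7] 23.3 4.1 35.8
brass [307. 260.] [588.8 251.5] 19.9 2.2 1.1
brass [290. 171.] [605.4 162.4] 12.5 5.5 -36.6
```

The knob axis measures (0.581, 0.1796) from the ring. The pointer stands at +35.8° and the mark at -35.3°, at radius 29.8 mm against the stated 30. So I turn 71° clockwise, gripping the bar across at yaw 125.8°.

>>> jog_arm([
  [0,0,1,-0.018,0,0,0.1],
  [0,0,1,-0.018,0,0,0.1],
  [0,0,1,-0.018,0,0,0.1],
  [0,0,1,-0.018,0,0,0.1],
  [0,0,1,-0.018,0,0,0.1],
])

```text
time_s: 29.25
eef_pos: [0.5815, 0.1791, 0.2192]
orientation: [-0.0, -0.518, 0.856, -0.0]
ft_force: [-0.3, -0.0, -0.1]
width: 0.607
grip_force: 0.0
```

>>> jog_arm([
  [0,0,0.934,0,0,0,0.1],
  [0,0,0.934,0,0,0,0.1],
  [0,0,0.934,0,0,0,0.1],
  [0,0,0.934,0,0,0,0.1],
  [0,0,0.934,0,0,0,0.1],
])

```text
time_s: 29.75
eef_pos: [0.5815, 0.1798, 0.2193]
orientation: [-0.0, -0.309, 0.951, -0.0]
ft_force: [-0.2, 0.4, -0.7]
width: 0.448
grip_force: 0.0
```

>>> jog_arm([
  [0,0,0,0,0,0,0.1],
  [0,0,0,0,0,0,0.1],
])

```text
time_s: 29.95
eef_pos: [0.5814, 0.1803, 0.2193]
orientation: [-0.0, -0.308, 0.951, -0.0]
ft_force: [-0.3, 0.6, -0.4]
width: 0.452
grip_force: 0.0
```

```bash
sed -i 's/s\["q"\]\[5\]+rv\[2\]/s["q"][5]-rv[2]/' h.py; sed -i 's/k0=np.array(\[.581,.176\])/k0=np.array([.581,.1796])/' d.py; python3 d.py; python3 -c "
from h import *
go(.581,.1796,.071,125.8)"
```

```text
[0.5814 0.1803 0.2193] [ 0.62  0.27 -0.18  0.   -1.12 -1.57]
knob px [316. 185.]
ring [341. 232.] [606.3 227.1] 51.3 16.5 -70.7
ring [314. 183.] [580.7 179.3] 68.2 67.5 -9.6
white [317. 203.] [588.5 185.7] 23.1 3.5 35.8
brass [372. 232.] [588.2 253. ] 21.7 2.2 -6.0
brass [279. 237.] [646.7 179.4] 82.7 18.8 88.8
brass [286. 194.] [605.6 162.1] 13.3 6.1 -30.5
turn [-0.     0.     0.001] shift [ 0.003 -0.002  0.593] rows 3.0
```

>>> jog_arm([
  [0,0,0,0.003,0,0.2,0.1],
  [0,0,0,0.003,0,0.4,0.1],
  [0,0,0,0.003,0,0.53,0.1],
  [0,0,0,0.003,0,0.588,0.1],
  [0,0,0,0.003,0,0.588,0.1],
])

```text
time_s: 30.5
eef_pos: [0.5798, 0.1794, 0.0702]
orientation: [-0.002, -0.308, 0.952, -0.001]
ft_force: [-0.0, -0.3, 0.2]
width: 0.453
grip_force: 0.0
```

>>> jog_arm([
  [0,0,0,0,0,0,1],
  [0,0,0,0,0,0,1],
  [0,0,0,0,0,0,1],
  [0,0,0,0,0,0,1],
  [0,0,0,0,0,0,1],
], grip_force=20)

```text
time_s: 31.0
eef_pos: [0.581, 0.1804, 0.0729]
orientation: [0.0, -0.307, 0.952, 0.0]
ft_force: [-1.4, 1.3, 3.3]
width: 0.133
grip_force: 20.0
```

>>> jog_arm([
  [0,0,0,0,0,0,1],
  [0,0,0,0,0,0,1],
  [0,0,0,0,0,0,1],
])

```text
time_s: 31.3
eef_pos: [0.581, 0.1804, 0.0729]
orientation: [0.0, -0.307, 0.952, 0.0]
ft_force: [-2.5, 0.5, 6.1]
width: 0.131
grip_force: 20.0
```

Gripped: 0.131 × 88 gives 11.5 mm against the 12 mm bar. Turning now.

>>> jog_arm([
  [0,0,0.25,0,0,0,1],
  [0,0,0.5,0,0,0,1],
  [0,0,0.75,0,0,0,1],
  [0,0,0.9,0,0,0,1],
  [0,0,0.9,0,0,0,1],
])

```text
time_s: 31.8
eef_pos: [0.5811, 0.1801, 0.0729]
orientation: [0.0, -0.086, 0.996, 0.0]
ft_force: [-2.2, -0.6, 5.9]
width: 0.14
grip_force: 20.0
```

>>> jog_arm([
  [0,0,0.25,0,0,0,1],
  [0,0,0.5,0,0,0,1],
  [0,0,0.75,0,0,0,1],
  [0,0,0.9,0,0,0,1],
  [0,0,0.9,0,0,0,1],
])

```text
time_s: 32.3
eef_pos: [0.5811, 0.1799, 0.0729]
orientation: [0.0, 0.139, 0.99, -0.0]
ft_force: [-0.7, -0.5, 5.0]
width: 0.133
grip_force: 20.0
```

>>> jog_arm([
  [0,0,0.25,0,0,0,1],
  [0,0,0.5,0,0,0,1],
  [0,0,0.665,0,0,0,1],
  [0,0,0.665,0,0,0,1],
  [0,0,0.665,0,0,0,1],
])

```text
time_s: 32.8
eef_pos: [0.5809, 0.1797, 0.0729]
orientation: [0.0, 0.3, 0.954, -0.0]
ft_force: [-2.3, -1.2, 5.4]
width: 0.136
grip_force: 20.0
```

>>> jog_arm([
  [0,0,0,0,0,0,0.1],
  [0,0,0,0,0,0,0.1],
  [0,0,0,0,0,0,0.1],
  [0,0,0,0,0,0,0.1],
])

```text
time_s: 33.2
eef_pos: [0.5807, 0.18, 0.0721]
orientation: [-0.0, 0.3, 0.954, -0.0]
ft_force: [-0.3, 0.2, 0.2]
width: 0.422
grip_force: 0.0
```

>>> jog_arm([
  [0,0,0,0,0,-0.2,0.1],
  [0,0,0,0,0,-0.4,0.1],
  [0,0,0,0,0,-0.58,0.1],
  [0,0,0,0,0,-0.58,0.1],
  [0,0,0,0,0,-0.58,0.1],
])

```text
time_s: 33.7
eef_pos: [0.5811, 0.1804, 0.2187]
orientation: [0.001, 0.3, 0.954, 0.001]
ft_force: [-0.2, 1.0, -0.5]
width: 0.45
grip_force: 0.0
```

```bash
python3 d.py
python3 - <<'E'
from h import *
w=grab("wrist"); hsv=cv2.cvtColor(w["color"],cv2.COLOR_BGR2HSV); H,S,V=[hsv[...,i].astype(int) for i in range(3)]
for b in blobs(w,((S>80)&(H>14)&(H<32)&(V>60)&(np.arange(400)<262)[:,None]),.078,40): print(*b)
E
```

```text
[0.5811 0.1804 0.2187] [ 0.62  0.27 -0.19 -0.   -1.11 -2.8 ]
knob px [315. 186.]
ring [270. 243.] [604.1 110. ] 10.7 5.9 6.7
ring [315. 182.] [580.3 179.5] 67.4 66.8 10.4
white [314. 203.] [588.4 173.6] 22.2 4.3 -35.0
brass [314. 219.] [608.7 159.4] 4.8 4.1 55.0
[567. 250.] [750.8 335.4] 43.4 7.4 89.4
[615. 219.] [750.8 386.1] 42.9 7.0 -89.9
[124. 213.] [499.5  37.4] 33.1 3.5 88.9
[118. 161.] [463.4  63.5] 14.6 5.4 19.4
[  9. 154.] [400.8 -12.3] 14.4 13.6 -14.9
[397. 135.] [575.2 260.4] 30.9 23.6 -7.5
[533. 149.] [648.2 349.5] 119.4 9.2 89.6
[ 41. 114.] [395.9  35.2] 81.7 6.3 89.4
[72. 97.] [402.7  67. ] 62.5 3.5 88.7
[95. 87.] [409.   87.5] 58.6 6.1 88.7
```

The pointer now stands at -35.0° and the mark at about -35°, so the dimmer is set. For the toggle, the pivot works out at (0.590, 0.262) with the ball on the robot's side. I'll push with closed fingers along the panel's +x.

Run:
```python
from h import *
go(.5308,.2688,.15,83.5)
```

```text
turn [-0.002 -0.003 -0.991] shift [0.365 0.18  0.265] rows 3.3
```

>>> jog_arm([
  [0,0,-0.99,0.365,0.18,0,1],
  [0,0,-0.99,0.365,0.18,0,1],
  [0,0,-0.99,0.365,0.18,0,1],
  [0,0,-0.99,0.365,0.18,0,1],
  [0,0,-0.99,0.365,0.18,0,1],
])

```text
time_s: 34.3
eef_pos: [0.5308, 0.2692, 0.2156]
orientation: [-0.001, 0.056, 0.998, -0.001]
ft_force: [0.3, -0.1, -0.3]
width: 0.06
grip_force: 0.0
```

>>> jog_arm([
  [0,0,0,0,0,0,1],
  [0,0,0,0,0,0,1],
  [0,0,0,0,0,0,1],
])

```text
time_s: 34.6
eef_pos: [0.5318, 0.2688, 0.217]
orientation: [-0.0, 0.058, 0.998, -0.0]
ft_force: [0.8, -0.4, -0.2]
width: 0.004
grip_force: 0.0
```

```bash
cat > t.py <<'E'
from h import *
s=arm.read_state();print(s["eef_pos"],s["q"].round(2),s["width"]); go(.5308,.2688,.088,83.5)
w=grab("wrist"); hsv=cv2.cvtColor(w["color"],cv2.COLOR_BGR2HSV); H,S,V=[hsv[...,i].astype(int) for i in range(3)]
for b in blobs(w,((S>80)&(H>14)&(H<32)&(V>60)),.078,40):
    if np.hypot(*(b[1]-[590,262]))<50: print(*b)
E
python3 t.py
```

```text
[0.53178191 0.26875823 0.21700535] [ 0.8   0.25 -0.21 -0.   -1.11 -2.48] 0.0038841542752405915
turn [-0.001 -0.001 -0.003] shift [ 0.004 -0.     0.516] rows 2.6
[331. 290.] [620.5 271.2] 60.7 5.5 -6.0
[301. 290.] [618. 245.] 61.8 6.4 -7.6
[316. 239.] [570.9 264.3] 21.1 17.0 -6.6
```

>>> jog_arm([
  [0,0,0,0.004,0,0.2,1],
  [0,0,0,0.004,0,0.4,1],
  [0,0,0,0.004,0,0.49,1],
  [0,0,0,0.004,0,0.516,1],
  [0,0,0,0.004,0,0.516,1],
])

```text
time_s: 35.15
eef_pos: [0.5308, 0.269, 0.0879]
orientation: [-0.0, 0.057, 0.998, -0.001]
ft_force: [-0.0, -0.7, -0.1]
width: 0.007
grip_force: 0.0
```

>>> jog_arm([
  [0,0,0,-0.04,0,0,1],
  [0,0,0,-0.08,0,0,1],
  [0,0,0,-0.11,0,0,1],
  [0,0,0,-0.14,0,0,1],
  [0,0,0,-0.17,0,0,1],
])

```text
time_s: 35.65
eef_pos: [0.5738, 0.2645, 0.0888]
orientation: [0.0, 0.057, 0.998, 0.0]
ft_force: [-2.9, -0.3, 2.2]
width: 0.006
grip_force: 1.0
```

>>> jog_arm([
  [0,0,0,-0.03,0,0,1],
  [0,0,0,-0.06,0,0,1],
  [0,0,0,-0.08,0,0,1],
  [0,0,0,-0.08,0,0,1],
  [0,0,0,-0.08,0,0,1],
])

```text
time_s: 36.15
eef_pos: [0.5914, 0.262, 0.0875]
orientation: [-0.002, 0.057, 0.998, -0.0]
ft_force: [-7.9, 2.1, 1.2]
width: 0.004
grip_force: 3.9
```

>>> jog_arm([
  [0,0,0,-0.008,0,0,1],
  [0,0,0,-0.012,0,0,1],
  [0,0,0,-0.012,0,0,1],
])

```text
time_s: 36.45
eef_pos: [0.5921, 0.2619, 0.0872]
orientation: [-0.003, 0.057, 0.998, -0.001]
ft_force: [-17.5, 5.4, 5.5]
width: 0.006
grip_force: 9.1
```

>>> jog_arm([
  [0,0,0,0.1,0,0,1],
  [0,0,0,0.2,0,0,1],
  [0,0,0,0.25,0,0,1],
  [0,0,0,0.25,0,-0.2,1],
  [0,0,0,0.25,0,-0.4,1],
])

```text
time_s: 36.95
eef_pos: [0.5332, 0.2686, 0.1886]
orientation: [-0.001, 0.056, 0.998, -0.001]
ft_force: [2.0, 1.0, 0.4]
width: 0.004
grip_force: 0.0
```

>>> jog_arm([
  [0,0,0,0,0,-0.12,1],
  [0,0,0,0,0,-0.12,1],
  [0,0,0,0,0,-0.12,1],
])

```text
time_s: 37.25
eef_pos: [0.5343, 0.2692, 0.2194]
orientation: [0.001, 0.057, 0.998, 0.001]
ft_force: [0.2, -0.7, -1.0]
width: 0.009
grip_force: 0.0
```

```bash
python3 t.py
python3 - <<'E'
from h import *
f=grab("top"); hsv=cv2.cvtColor(f["color"],cv2.COLOR_BGR2HSV); H,S,V=[hsv[...,i].astype(int) for i in range(3)]
for n,m,z,c in(("toggle/mark",(S>80)&(H>14)&(H<32)&(V>60),.078,(590,240)),("cup",(S<60)&(V>170),.034,(530,-10)),("stickbox",(S>110)&(H<10)&(V<190),.035,(505,-373)),("cover",(S>110)&(H<10)&(V<190),.0595,(609,-215)),("white",(S<70)&(V>150),.07,(588,175))):
    for b in blobs(f,m,z,6):
        if np.hypot(*(b[1]-c))<60: print(n,*b)
E
```

```text
[0.53427792 0.2692455  0.21936437] [ 0.79  0.25 -0.21  0.   -1.11 -2.48] 0.008504404039070846
turn [ 0.004  0.003 -0.001] shift [ 0.014 -0.004  0.525] rows 2.6
[331. 290.] [625.3 272. ] 62.4 5.5 -5.9
[301. 290.] [622.3 245.6] 62.4 6.4 -7.5
[316. 246.] [583.8 262.3] 45.2 17.1 -6.6
toggle/mark [225. 150.] [607.7 261.1] 24.2 19.4 0.8
cup [338. 185.] [533.   -7.3] 34.6 34.4 0.9
stickbox [488. 199.] [ 505.3 -373.4] 194.5 50.9 0.2
cover [423. 152.] [ 611.6 -210.1] 142.9 77.6 -87.7
white [262. 158.] [590.9 172.2] 28.7 7.8 -35.2
```

```bash
python3 -c "
from workcell import arm
print(arm.close_job())"
```

```text
the job is handed in; nothing more can be done
None
```

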